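# Load the pad washer, hook its hood shut and start it

## Task

Get the stone-polishing pads washed: slide the lid of the wooden box out along its grooves and lay it flat on the table, ridge up, then set every pad from the box on the washer tank's floor, base down, side by side. Take the hook pole, put its hook into the ring on the edge of the raised clear hood and pull the hood fully shut, without the robot itself ever touching the hood. With the hood shut, push the starter's plunger fully down for a moment and let it spring back; finish with the pole lying lengthwise on its rubber mat, the hood still shut and the jar, mallet and stone left where they were.

Things in the scene. Friction and masses are not known exactly. Their poses are not given: they have to be found in the camera images.
- padbox: Fixed pale wooden box, 186 (its x) x 166 mm (its y), 72 mm high; origin: centre of its underside. Inside 158 x 150 mm, floor 6 mm above the table. Grooves along y in its two x sides hold the lid; its +y end is closed, its -y end is low (54 mm), so the lid slides out towards the box's -y. The lips over the grooves do not overhang the inside.
- lid: Loose plywood lid, 172 (x) x 156 mm (y), 8 mm thick, 0.2 kg; on top a dark ridge to hold it by, 60 mm long (x), 16 mm wide (y), 8 to 38 mm above the underside. Origin: centre of its underside, at the start 56 mm above the table, axes as the box's; about 3 mm of play in the grooves. Clear of the box once its origin is 165 mm to the box's -y side.
- pad1: One of up to four alike hand polishing pads (None when absent): dark base 70 (x) x 66 mm (y), 16 mm thick, a grip ridge along its middle 14 mm wide (x) and 58 mm long (y), its top 44 mm above the underside; about 0.15 kg. Origin: centre of the underside; z up out of the ridge. Starts base down on the floor of the wooden box.
- pad2: One of up to four alike hand polishing pads (None when absent): dark base 70 (x) x 66 mm (y), 16 mm thick, a grip ridge along its middle 14 mm wide (x) and 58 mm long (y), its top 44 mm above the underside; about 0.15 kg. Origin: centre of the underside; z up out of the ridge. Starts base down on the floor of the wooden box.
- pad3: One of up to four alike hand polishing pads (None when absent): dark base 70 (x) x 66 mm (y), 16 mm thick, a grip ridge along its middle 14 mm wide (x) and 58 mm long (y), its top 44 mm above the underside; about 0.15 kg. Origin: centre of the underside; z up out of the ridge. Starts base down on the floor of the wooden box.
- pad4: One of up to four alike hand polishing pads (None when absent): dark base 70 (x) x 66 mm (y), 16 mm thick, a grip ridge along its middle 14 mm wide (x) and 58 mm long (y), its top 44 mm above the underside; about 0.15 kg. Origin: centre of the underside; z up out of the ridge. Starts base down on the floor of the wooden box.
- washer: Fixed washer, an open tank 206 mm (its x) by 186 mm (its y), rim 100 mm above the table; origin: centre of its underside on the table. Inside 190 x 170 mm, walls 8 mm, the tank floor 30 mm above the table. The hood is hinged along its -y side.
- hood (a joint): Angle of the clear hood, rad: 0 = fully shut (level over the tank, at its stop), 1.57 = upright, 1.9 = open stop. Starts raised on the washer's -y side; shuts by swinging towards its +y. Its stiff hinge (0.27 N m friction, hood 0.2 kg) holds it where it is left. The panel is 206 mm wide (x) and reaches 205 mm from the hinge axis.
- hood_ring (a point): Centre of the steel ring on the middle of the hood's free edge, 237 mm from the hinge axis. Its hole runs along the washer's x at any hood angle; inner radius 22 mm, outer radius 30 mm, wire 8 mm thick. Axes are the hood's: x along the hinge, y from the hinge to the ring.
- hood_hinge (a point): Fixed point on the hood's hinge axis in line with the ring: 110 mm to the washer's -y from its centre, 106 mm above the table. Axes are the washer's; the hinge runs along x. With the hood at angle a the ring is 237 mm x (cos a along y, sin a along z) from here.
- pole: Loose hook pole, 0.16 kg, lying flat. Origin: underside of its wooden handle at the place to grip it; x runs along the pole to the hook. Handle 22 mm wide (y), 24 mm high (z), from x = -100 to 50 mm; then a 10 mm steel rod to x = 150, where an 8 mm prong turns to the pole's +y for 45 mm, its end bent back 14 mm to the handle. Rod and prong 12 mm above the underside.
- pole_hook (a point): Middle of the hook's prong: in the pole's frame x = 150, y = 23, z = 12 mm. This is the point to bring inside the ring (prong along the ring's hole).
- mat: Fixed rubber mat where the pole lies at the start and at the end, 110 mm (its x) by 300 mm (its y), 4 mm thick; origin: centre of its underside. At the start the pole lies along the mat's y with its hook towards the mat's -y and its prong to the mat's +x.
- starter: Fixed start unit: grey block 84 x 84 mm and 56 mm high on the table with the plunger on top; origin: centre of its underside.
- plunger (a joint): Travel of the plunger, m: 0 = up, 0.025 = fully down against its stop. A spring pushes it up, 3.6 N at the top and 9.6 N when fully down.
- plunger_top (a point): Centre of the top of the plunger's black cap (44 mm across), 93 mm above the table when up; pushed straight down.
- jar: Bystander: closed white jar, 60 mm across, 130 mm high; leave it alone. Origin: centre of its underside.
- mallet: Bystander: a hammer lying on the table; leave it alone.
- stone: Bystander: a rounded grey stone, 84 mm across, 48 mm high; leave it alone.

How it is judged (in metres and radians):
On the way, in this order (a step that is already met when the one before it is completed fails the run):
1. the lid has been slid clear of the box (horizontal distance between lid and padbox above 0.16 m), for 0.1 s.
2. every pad lies base down on the tank's floor (x of pad1 in the frame of washer between -0.095 and 0.095 m and y of pad1 in the frame of washer between -0.085 and 0.085 m and z of pad1 in the frame of washer between 0.02 and 0.04 m and angle between each of pad1, pad2, pad3, pad4's own z axis and vertical below 0.2 rad and x of pad2 in the frame of washer between -0.095 and 0.095 m and y of pad2 in the frame of washer between -0.085 and 0.085 m and z of pad2 in the frame of washer between 0.02 and 0.04 m and x of pad3 in the frame of washer between -0.095 and 0.095 m and y of pad3 in the frame of washer between -0.085 and 0.085 m and z of pad3 in the frame of washer between 0.02 and 0.04 m and x of pad4 in the frame of washer between -0.095 and 0.095 m and y of pad4 in the frame of washer between -0.085 and 0.085 m and z of pad4 in the frame of washer between 0.02 and 0.04 m), for 0.3 s.
3. the pole's hook is inside the ring of the raised hood (distance between pole_hook and hood_ring below 0.028 m and x of pole_hook in the frame of hood_ring between -0.018 and 0.018 m and value of joint hood above 1.2 rad), for 0.1 s.
4. the hood is fully shut (value of joint hood below 0.06 rad), for 0.2 s.
5. the plunger is pushed fully down with the hood shut (value of joint plunger above 0.022 m and value of joint hood below 0.06 rad), for 0.1 s.
At the end, for the whole second after the job is handed in: Pads base down on the tank floor (within 10 mm, tilt < 0.2 rad); hood within 0.06 rad of shut; plunger up (4 mm); lid flat on the table, ridge up (tilt < 0.12 rad), off the box; pole at rest on the mat, origin within 45 mm (x) and 70 mm (y) of its centre, within 0.3 rad of its length (all of step 2 and value of joint hood below 0.06 rad and value of joint plunger below 0.004 m and height (world z) of lid below 0.02 m and angle between lid's own z axis and vertical below 0.12 rad and horizontal distance between lid and padbox above 0.14 m and x of pole in the frame of mat between -0.045 and 0.045 m and y of pole in the frame of mat between -0.07 and 0.07 m and z of pole in the frame of mat below 0.015 m and angle between the x axis of pole and the y axis of mat, either way round below 0.3 rad and linear speed of each of pole, lid below 0.02 m/s); the robot touches nothing.
It fails at once if the robot itself touches the hood (only the pole may) (contact force between any of the fingers, the arm and hood above 1 N).
It fails at once if the jar is pushed out of its place (distance of jar from where it was at the start of the episode above 0.03 m).
It fails at once if the mallet is pushed out of its place (distance of mallet from where it was at the start of the episode above 0.03 m).
It fails at once if the stone is pushed out of its place (distance of stone from where it was at the start of the episode above 0.03 m).
Of pad1, pad2, pad3, pad4 only 2 to 3 are there at a start; the rules pass over those that are not, and their reading is None.
At some moment in a run one of pad1, pad2, pad3, pad4, pole may be knocked a few centimetres aside while the robot is not near it.
It also fails if it takes over 208 s, if anything falls off the work surface, if the arm or the gripper's body presses on something with over 40 N, if the wrist force passes 120 N, or if a joint passes its speed limit or range.

## Robot

A 6-joint arm with a two-finger parallel gripper is mounted at the origin on the work surface. World frame = base frame: x ahead of the robot, y to its left, z up, the work surface at z = 0. Lengths are in mm, angles in rad, forces in N, time in s.
With the tool pointing down it reaches from about 400 to 825 mm from the base axis. Payload 7 kg.
Tool frame: the origin (TCP) lies at the very end of the fingers, on their centre line; the grasp point (between the pads) lies 19 mm behind it (tcp_to_grasp is the z of the grasp point in the tool frame, in mm); z points along the fingers, y is the direction in which the jaws open and shut (so a half turn about z gives the same grasp; the last joint's range is limited). The gripper opens to 88 mm and grips with 3 to 60 N. Pads are 19 mm wide; open, the fingers measure 130 mm over their backs; the gripper's body (78 mm by 193 mm) begins 47 mm behind the grasp point.
Start: joints at [-0.817, 0.359, 0.012, 0, -1.224, -0.288], TCP at [303.139, -603.077, 226.561] pointing down, gripper open.
Joint ranges: [-3.07, 3.07], [-1.43, 2.12], [-1.02, 1.25], [-3.03, 1.67], [-3.05, -0], [-3.03, 3.03]. Speed limits (rad/s): [2.39, 2.39, 3.01, 3.14, 3.14, 3.14].

## Interface

Orientations are given as a rotation vector (axis times angle).
In Python, from workcell import * gives the robot as it stands.
- The arm moves only by the tool drive_tool, never from a script. Its argument "deltas" is one flat list of numbers, 4 for each row, row after row: the shift along the world's x, y, z each as a share of 20 cm, from -1 to 1, then the turn about the world's z as a share of pi/4 rad, from -1 to 1. A call has 1 to 20 rows; each row is the pose to reach, as a shift and turn from the pose commanded when the call began; what a row does not reach only later rows make up. A row lasts 1/10 s, in which the tool goes at most 50 mm and 8.59 degrees, less where a joint would pass 70% of its speed; a pose out of reach is approached as far as the arm can. A call with a number of a shift or a turn outside -1 to 1 is refused whole. A call with a gripper value outside its range is refused whole. "fingers" is the finger opening in mm, from 0 to 87.6, set as the call begins (left out, the last holds). The fingers move at their own pace and stop on an object; "grip_force" is the grip in N (left out, the last holds). Time passes only in rows, so rows that repeat a pose let the fingers close. It gives the time, the measured TCP pose, the force and the opening at its end, in the units of the state.
- read_state(): the state, without advancing time (a new reading comes with each control period).
- get_image(name): name is "side" or "top" or "wrist"; returns (picture, depth): 480x640x3 uint8, red, green, blue; 480x640 float32, mm along the optical axis (not along the pixel's ray), 0 where there is no reading.
- camera_model(name): a dict with "camera_matrix" (3x3 intrinsics, pixels), "extrinsics" (4x4, takes a point from camera to world coordinates); the wrist camera has in their place "tool_from_camera" (4x4, takes a point from camera to tool coordinates, whose origin is the TCP and whose axes are the flange's). Camera axes: x right, y down, z forward; pixel columns grow to the right and rows downward; lengths in mm; the calibration is good to about 2 mm. A picture is of the moment at which its call begins: read the wrist's pose just before it. camera_model takes no time and is no camera call.
- finish_job(): hands the job in, once; it reports no verdict.
The state is a dict: "time_s": time; "joints": joint angles; "qd": joint speeds; "joint_efforts": joint torques, N m; "position": TCP position; "orientation": TCP orientation; "force": force on the tool from outside, world axes, zero at the start; "wrist_torque": the same for the moment, N m; "finger_gap": opening from 0.0 (shut) to 1.0 (fully open).
Only numpy, scipy, OpenCV 4.12 (cv2) and the standard library are available. Lean on these libraries where they do the work, as an engineer would, in place of code of your own. Each camera call takes 0.05 s, during which the arm holds its last target. There are 200 camera calls.

## Working session

There is one attempt and no reset: what is moved stays moved. The work goes in short steps, Python scripts to look and compute and a tool call to move; the robot and the scene stay as the last step left them, time stands still between calls to the robot, and variables do not carry over. Pictures are saved under pics/ and viewed, on a budget of 14 in all, crops included, one or two more only if the job needs it, and the job is handed in when it is done.

Besides the shell and the picture viewer there is one more tool, called as a command line: name --argument value ..., lists and objects as JSON in quotes. drive_tool: Moves the arm, as the interface text tells. Shift numbers are shares of 20 cm and turn numbers shares of pi/4 rad, none past 1 either way. Its arguments: {"type":"object","properties":{"deltas":{"type":"array","items":{"type":"number"}},"fingers":{"type":"number"},"grip_force":{"type":"number"}},"required":["deltas"]}

```bash
mkdir -p pics; cat > h.py <<'E'
from workcell import *
import numpy as np, cv2
from scipy.spatial.transform import Rotation as R
def grab(name):
    s=read_state(); im,d=get_image(name); m=camera_model(name)
    K=np.array(m["camera_matrix"])
    if name=="wrist":
        T=np.eye(4);T[:3,:3]=R.from_rotvec(s["orientation"]).as_matrix();T[:3,3]=s["position"]
        E=T@np.array(m["tool_from_camera"])
    else: E=np.array(m["extrinsics"])
    return im,d,K,E
def ray(u,v,K,E,z):
    r=E[:3,:3]@np.linalg.solve(K,[u,v,1]);o=E[:3,3];return o+r*(z-o[2])/r[2]
def cloud(d,K,E):
    v,u=np.mgrid[:d.shape[0],:d.shape[1]]
    p=np.stack([u,v,np.ones_like(u)],-1)@np.linalg.inv(K).T*d[...,None]
    return p@E[:3,:3].T+E[:3,3]
def save(n,im): cv2.imwrite("pics/%s.png"%n,im[...,::-1])
E
python3 - <<'E'
from h import *
for n in ["top","side"]:
    im,d,K,E=grab(n); save(n+"0",im); np.savez(n+"0.npz",im=im,d=d,K=K,E=E)
    print(n,K.round(1).tolist(),E.round(2).tolist(),(d>0).mean())
print(read_state())
print(camera_model("wrist"))
E
```

```text
top [[513.1, 0.0, 323.4], [0.0, 513.1, 241.6], [0.0, 0.0, 1.0]] [[0.0, -0.99, 0.16, 338.43], [-1.0, -0.01, -0.02, 28.59], [0.02, -0.16, -0.99, 1431.51], [0.0, 0.0, 0.0, 1.0]] 0.9961979166666667
side [[567.5, 0.0, 320.9], [0.0, 567.5, 240.6], [0.0, 0.0, 1.0]] [[0.98, -0.11, 0.16, 312.69], [-0.19, -0.62, 0.76, -1136.72], [0.02, -0.78, -0.63, 1022.08], [0.0, 0.0, 0.0, 1.0]] 0.9909830729166667
{'time_s': 0.1, 'joints': array([-8.16897602e-01,  3.59335586e-01,  1.11630606e-02, -2.89095066e-04,
       -1.22409664e+00, -2.88093788e-01]), 'qd': array([ 0.00100346, -0.00230269,  0.00177244,  0.00124087, -0.00161292,
       -0.00129717]), 'joint_efforts': array([-1.32391517e-03, -5.84164917e+01,  2.93753725e+01,  7.01560959e+00,
        1.01236906e-02, -5.28119756e-05]), 'position': array([ 302.94700007, -602.71977199,  225.71220973]), 'orientation': array([ 7.24822348e-01, -3.05632253e+00, -2.21875299e-03]), 'force': array([-0.17685037,  0.52894089, -0.65860561]), 'wrist_torque': array([ 0.05193355, -0.01858294,  0.03979447]), 'finger_gap': 0.9960432489731025}
{'camera_matrix': array([[346.10537451,   0.        , 316.66776749],
       [  0.        , 346.10537451, 237.22181946],
       [  0.        ,   0.        ,   1.        ]]), 'tool_from_camera': array([[ 1.79280427e-03, -9.66071881e-01, -2.58267124e-01,
         7.03545990e+01],
       [ 9.99998060e-01,  1.94281452e-03, -3.25622869e-04,
        -1.60273705e-01],
       [ 8.16340215e-04, -2.58266039e-01,  9.66073489e-01,
        -1.57846940e+02],
       [ 0.00000000e+00,  0.00000000e+00,  0.00000000e+00,
         1.00000000e+00]])}
```

View pics/top0.png

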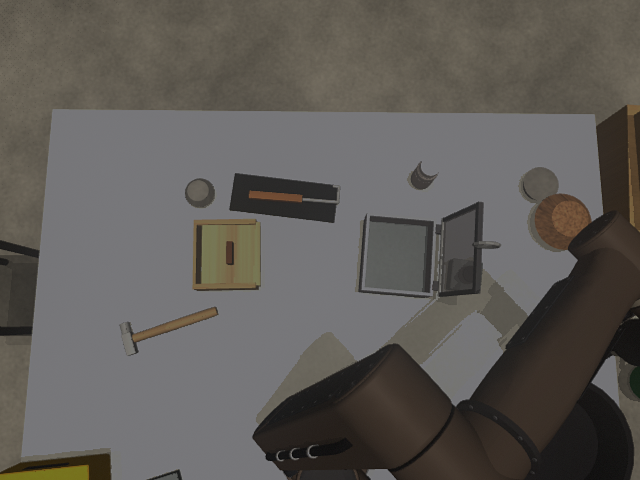

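View pics/side0.png

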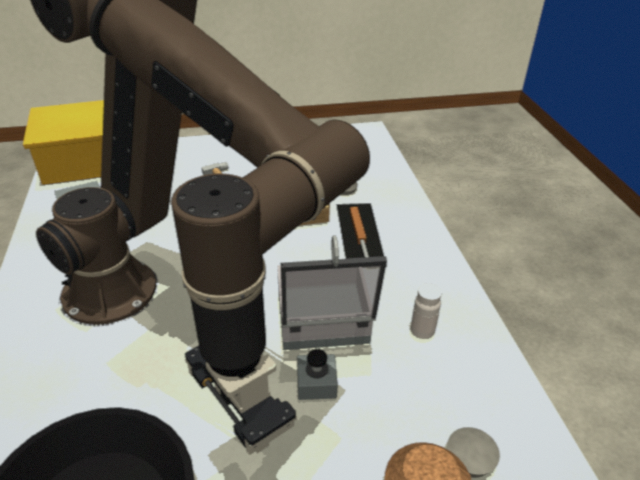

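The top view shows the box at (227,255), ridge (230,252), mat and pole (285,198), washer (398,255), raised hood at (465,250), ring (487,244), stone (200,192), jar (425,175) and mallet (168,330). The side view shows the starter at (317,375).

```bash
python3 - <<'E'
from h import *
D=np.load("top0.npz");im,d,K,E=[D[k] for k in("im","d","K","E")]
P=cloud(d,K,E); hsv=cv2.cvtColor(im,cv2.COLOR_RGB2HSV)
print("table z",P[350:400,100:110,2].mean())
def rect(m,name):
    p=P[m]; z=np.median(p[:,2]); r=cv2.minAreaRect(p[:,:2].astype(np.float32)); print(name,m.sum(),"z",z.round(1),"c",np.round(r[0],1),"size",np.round(r[1],1),"ang",round(r[2],2),"med",np.median(p[:,:2],0).round(1))
def reg(u0,u1,v0,v1):
    m=np.zeros(d.shape,bool);m[v0:v1,u0:u1]=1;return m
z=P[...,2]
B=reg(180,275,210,300)
rect(B&(z>45),"box all")
rect(B&(z>66)&(z<80),"box rim")
rect(B&(z>86),"ridge")
rect(B&(z>57)&(z<67)&(hsv[...,2]>60),"lid")
print("col profile row 240,265"); print([(u,int(z[240,u]),int(z[265,u]),im[240,u].tolist()) for u in range(188,268,2)])
mat=reg(225,345,165,228)
rect(mat&(im.max(-1)<60)&(z<15),"mat")
org=mat&(hsv[...,0]<18)&(hsv[...,1]>120)&(hsv[...,2]>60)
rect(org,"handle")
W=reg(350,440,205,305); rect(W&(z>92)&(z<112),"washer rim")
rect(W&(z>20)&(z<40),"washer floor")
H=reg(436,505,195,305);rect(H&(z>120),"hood")
rect(reg(474,505,230,260)&(z>200),"ring")
p=P[H&(z>120)]; print("hood z rng",p[:,2].min(),p[:,2].max(),p[:,1].min())
for n,r in dict(stone=(180,220,172,212),jar=(405,445,150,195)).items():
    rect(reg(*r)&(z>15),n)
E
```

```text
table z 10.001079651915957
box all 4551 z 66.6 c [497.4 184.8] size [385.3 224.4] ang 74.72 med [518.9 258.9]
box rim 2291 z 69.3 c [521.3 264.7] size [187.4 177.9] ang 2.24 med [518.1 267.1]
ridge 197 z 95.7 c [429.1 158.7] size [312.9  51.4] ang 45.81 med [513.3 250.8]
lid 2280 z 64.4 c [518.5 263.9] size [182.1 179.9] ang 2.34 med [519.8 247.5]
col profile row 240,265
[(188, 4, 0, [118, 118, 120]), (190, 5, 4, [119, 119, 121]), (192, 1, 0, [119, 118, 121]), (194, 72, 76, [119, 102, 70]), (196, 70, 65, [78, 68, 52]), (198, 45, 44, [53, 47, 41]), (200, 23, 21, [52, 45, 40]), (202, 66, 70, [123, 123, 88]), (204, 67, 63, [118, 118, 85]), (206, 64, 64, [119, 118, 84]), (208, 64, 62, [118, 118, 83]), (210, 67, 66, [118, 117, 82]), (212, 67, 71, [119, 119, 85]), (214, 68, 65, [119, 119, 86]), (216, 63, 59, [119, 117, 82]), (218, 63, 64, [118, 111, 78]), (220, 66, 69, [118, 113, 80]), (222, 61, 67, [118, 113, 80]), (224, 61, 62, [118, 112, 78]), (226, 68, 65, [120, 108, 77]), (228, 69, 68, [120, 107, 75]), (230, 69, 67, [120, 105, 74]), (232, 65, 56, [120, 101, 72]), (234, 56, 64, [118, 1
[... 540 characters left out ...]
00.6 110.8] ang 83.71 med [688.3 117.1]
handle 364 z 29.7 c [549.   66.3] size [407.1 131.4] ang 28.04 med [689.1 140.4]
washer rim 1130 z 101.7 c [ 519.1 -200.6] size [202.1 207.3] ang 85.36 med [ 511. -221.]
washer floor 4029 z 31.7 c [ 517.6 -191.4] size [185.1 203.3] ang 85.16 med [ 520.5 -196.9]
hood 3501 z 241.4 c [ 416.3 -207.4] size [176.9 464.4] ang 39.11 med [ 505.2 -321.6]
ring 383 z 314.3 c [ 418.5 -172.6] size [ 63.1 428.4] ang 30.09 med [ 505.9 -335.2]
hood z rng 120.03112793737228 1431.5074465714108 -366.6107174492187
stone 665 z 40.1 c [524.3 219.4] size [527.3  81. ] ang 37.5 med [695.2 349.8]
jar 645 z 121.8 c [ 546.4 -142.6] size [ 60.1 535.5] ang 56.95 med [ 736.9 -266.1]
```

```bash
python3 - <<'E'
from h import *
D=np.load("side0.npz");im,d,K,E=[D[k] for k in("im","d","K","E")]
P=cloud(d,K,E);z=P[...,2]
print("table",P[400:410,520:530,2].mean() if 0 else z[300:310,470:480].mean())
def rect(m,name):
    p=P[m]; r=cv2.minAreaRect(p[:,:2].astype(np.float32)); print(name,m.sum(),"z",p[:,2].min().round(),np.median(p[:,2]).round(1),p[:,2].max().round(),"c",np.round(r[0],1),"size",np.round(r[1],1),"ang",round(r[2],2))
m=np.zeros(d.shape,bool);m[345:405,290:345]=1
rect(m&(z>50)&(z<62),"starter top"); rect(m&(z>86)&(z<100),"plunger")
m[:]=0;m[230:268,328:343]=1
for lo in(240,260,280,300):
  q=m&(z>lo)&(z<lo+20)
  if q.sum(): print("ring",lo,q.sum(),P[q].mean(0).round(1),P[q].min(0).round(),P[q].max(0).round())
m[:]=0;m[256:325,278:385]=1
for lo in range(110,330,20):
  q=m&(z>lo)&(z<lo+20)
  if q.sum(): print("hood",lo,q.sum(),P[q].mean(0).round(1),P[q].min(0).round(),P[q].max(0).round())
E
```

```text
table 2.6292497392790413
starter top 843 z 50.0 53.1 62.0 c [ 467.9 -382. ] size [85.4 82.5] ang 80.96
plunger 309 z 86.0 94.6 100.0 c [ 467.6 -381.4] size [43.6 41.5] ang 51.36
ring 280 12 [ 512.  -338.1  298.5] [ 497. -341.  296.] [ 523. -334.  300.]
ring 300 87 [ 509.9 -337.2  308.9] [ 496. -347.  300.] [ 525. -326.  320.]
hood 110 560 [ 511.5 -303.9  118.5] [ 408. -318.  110.] [ 612. -290.  130.]
hood 130 506 [ 510.2 -307.7  140.1] [ 407. -324.  130.] [ 612. -292.  150.]
hood 150 539 [ 508.7 -311.   160.2] [ 406. -324.  150.] [ 611. -298.  170.]
hood 170 545 [ 507.6 -314.4  180.2] [ 406. -327.  170.] [ 611. -303.  190.]
hood 190 573 [ 507.5 -317.9  200.1] [ 406. -331.  190.] [ 611. -306.  210.]
hood 210 596 [ 507.5 -321.2  220. ] [ 406. -335.  210.] [ 611. -310.  230.]
hood 230 615 [ 508.3 -324.8  240.1] [ 406. -338.  230.] [ 611. -315.  250.]
hood 250 655 [ 505.8 -327.9  260.1] [ 405. -341.  250.] [ 610. -312.  270.]
hood 270 662 [ 507.9 -331.8  280.3] [ 405. -346.  270.] [ 610. -320.  290.]
hood 290 704 [ 503.8 -336.9  302.9] [ 404. -349.  290.] [ 607. -318.  310.]
hood 310 336 [ 504.  -335.   312.2] [ 405. -366.  310.] [ 608. -320.  328.]
```

```bash
python3 - <<'E'
from h import *
D=np.load("top0.npz");im,d,K,E=[D[k] for k in("im","d","K","E")]
hsv=cv2.cvtColor(im,cv2.COLOR_RGB2HSV)
def shp(box,cond,z,name):
    u0,u1,v0,v1=box; m=np.zeros(d.shape,bool);m[v0:v1,u0:u1]=cond[v0:v1,u0:u1]
    n,l,st,_=cv2.connectedComponentsWithStats(m.astype(np.uint8)); k=1+np.argmax(st[1:,4])
    v,u=np.where(l==k); p=np.array([ray(a,b,K,E,z)[:2] for a,b in zip(u,v)],np.float32)
    r=cv2.minAreaRect(p); print(name,len(p),np.round(r[0],1),np.round(r[1],1),round(r[2],1),"mean",p.mean(0).round(1),u.min(),u.max(),v.min(),v.max())
print(im[252,224:238].tolist())
shp((220,242,235,270),(im[...,2]<60)&(im[...,0]<85),94,"ridge")
shp((195,265,215,295),(hsv[...,1]>60)&(im[...,2]>65)&(im[...,1]>105),64,"lid")
shp((240,310,185,210),(hsv[...,1]>110)&(hsv[...,2]>60),28,"handle")
shp((300,345,175,215),(im.min(-1)>75),16,"rod")
shp((225,345,165,228),(im.max(-1)<60),4,"mat")
E
```

```text
[[120, 113, 79], [117, 108, 76], [73, 55, 43], [75, 51, 40], [76, 53, 42], [75, 52, 41], [76, 53, 42], [74, 52, 41], [39, 37, 33], [56, 48, 40], [118, 98, 69], [119, 101, 72], [118, 101, 71], [117, 107, 75]]
ridge 178 [519.6 252. ] [61.3 18.3] 1.8 mean [518.1 251.7] 226 233 241 264
lid 1413 [520.7 294.1] [157.7  72.3] 2.3 mean [520.9 299.3] 202 229 225 283
handle 379 [689.6 140.8] [147.5  20.7] 85.8 mean [689.5 140.5] 249 301 191 201
rod 731 [697.9   8.6] [113.7 125.5] 0.5 mean [714.2 -11.2] 300 344 175 214
mat 3331 [691.  117.5] [299.7 108.7] 83.4 mean [690.2 119.2] 230 336 173 222
```

drive_tool --deltas '[0,0,0.5,-0.1,0.1,0.3,1,-0.3,0.1,0.6,1,-0.545,0.1,1,1,-0.545,0.1,1,1,-0.545,0.1,1,1,-0.545,0.1,1,1,-0.545]' --fingers 60

```text
time_s: 0.8
position: [323.1, -400.5, 430.2]
orientation: [-0.062, 3.136, -0.005]
force: [0.7, -0.8, 0.1]
finger_gap: 0.684
```

drive_tool --deltas '[0.05,0.25,0,0,0.1,0.5,0,0,0.15,0.75,0,0,0.2,1,0,0]'

```text
time_s: 1.2
position: [362.0, -205.4, 426.1]
orientation: [0.058, -3.141, -0.0]
force: [1.5, -0.4, -0.1]
finger_gap: 0.685
```

drive_tool --deltas '[0.05,0.25,0,0,0.1,0.5,0,0,0.15,0.75,0,0,0.2,1,0,0]'

```text
time_s: 1.6
position: [401.3, -8.9, 426.5]
orientation: [-0.06, 3.141, 0.001]
force: [1.5, -0.8, -0.0]
finger_gap: 0.685
```

drive_tool --deltas '[0.14,0.25,0,0,0.28,0.5,-0.1,0,0.42,0.75,-0.3,0,0.58,1,-0.5,0,0.58,1,-0.5,0]'

```text
time_s: 2.1
position: [514.5, 184.8, 329.6]
orientation: [0.06, -3.141, 0.0]
force: [0.2, 0.6, 1.3]
finger_gap: 0.688
```

drive_tool --deltas '[0,0.15,-0.2,0,0,0.27,-0.4,0,0,0.27,-0.5,0,0,0.27,-0.5,0,0,0.27,-0.5,0]'

```text
time_s: 2.6
position: [514.2, 236.9, 231.4]
orientation: [0.059, -3.141, 0.002]
force: [-0.5, -0.1, 0.8]
finger_gap: 0.688
```

```bash
python3 - <<'E'
from h import *
print(read_state()["position"],read_state()["joints"])
im,d,K,E=grab("wrist"); save("w1",im); np.savez("w1.npz",im=im,d=d,K=K,E=E)
im,d,K,E=grab("top"); save("t1",im); np.savez("t1.npz",im=im,d=d,K=K,E=E)
E
```

```text
[514.22100109 236.91007917 231.38304879] [ 7.77698619e-01  1.77718643e-01 -2.24775237e-01  5.55334628e-04
 -1.16915889e+00 -2.31089985e+00]
```

View pics/w1.png

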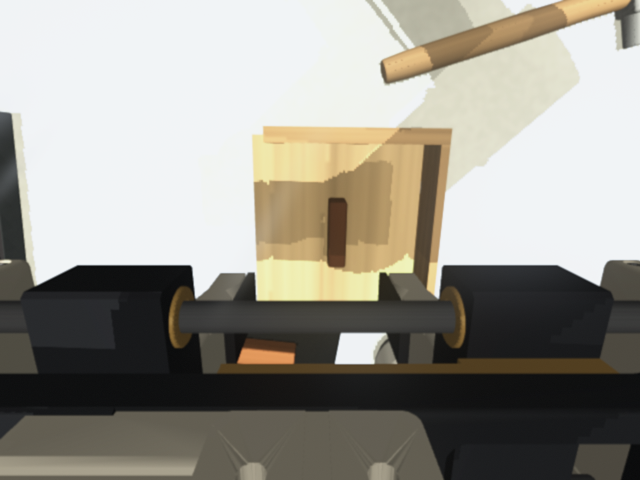

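Wrist view: ridge at (337,232) standing on the lid, gap towards the closed end on the right (430,210).

```bash
python3 - <<'E'
from h import *
D=np.load("w1.npz");im,d,K,E=[D[k] for k in("im","d","K","E")]
P=cloud(d,K,E)
m=np.zeros(d.shape,bool);m[190:275,320:355]=1
q=m&(P[...,2]>88)&(P[...,2]<100)
p=P[q];r=cv2.minAreaRect(p[:,:2].astype(np.float32));print("ridge",q.sum(),r,np.median(p,0))
m[:]=0;m[120:262,250:460]=1
q=m&(P[...,2]>68)&(P[...,2]<77);print("lip z>68",q.sum(),P[q].min(0),P[q].max(0))
for v in(140,160,250):
  print(v,[(u,P[v,u].round().astype(int).tolist()) for u in range(248,456,8 if v>140 else 24)])
# top view: washer, now unoccluded?
D=np.load("t1.npz");im,d,K,E=[D[k] for k in("im","d","K","E")]
P=cloud(d,K,E);z=P[...,2]; ok=d>0
def rect(m,name):
    p=P[m&ok]; r=cv2.minAreaRect(p[:,:2].astype(np.float32)); print(name,len(p),"c",np.round(r[0],1),"size",np.round(r[1],1),"ang",round(r[2],2))
m=np.zeros(d.shape,bool);m[205:305,350:440]=1
rect(m&(z>94)&(z<112),"rim");rect(m&(z>25)&(z<36),"floor")
m[:]=0;m[200:300,485:520]=1
rect(m&(z>85)&(z<102),"plunger");rect(m&(z>50)&(z<62),"starter")
E
```

```text
ridge 1185 ((520.9703369140625, 254.15966796875), (60.33063888549805, 16.124618530273438), 1.5459567308425903) [518.87579928 253.89571223  93.54424744]
lip z>68 4335 [425.40646911 185.67401813  68.00785511] [549.25410841 354.06156094  76.9651066 ]
140 [(248, [442, 159, 0]), (272, [442, 194, 72]), (296, [441, 215, 72]), (320, [440, 236, 71]), (344, [439, 257, 71]), (368, [438, 278, 72]), (392, [438, 299, 73]), (416, [437, 321, 71]), (440, [436, 342, 72])]
160 [(248, [463, 158, -1]), (256, [460, 178, 66]), (264, [460, 185, 64]), (272, [459, 193, 64]), (280, [459, 200, 64]), (288, [459, 208, 64]), (296, [459, 215, 63]), (304, [458, 222, 65]), (312, [458, 230, 64]), (320, [458, 237, 64]), (328, [457, 244, 63]), (336, [457, 252, 64]), (344, [457, 259, 63]), (352, [456, 266, 64]), (360, [456, 274, 63]), (368, [456, 281, 64]), (376, [456, 288, 63]), (384, [455, 296, 63]), (392, [455, 303, 64]), (400, [455, 311, 63]), (408, [454, 318, 64]), (416, [454, 325, 64]), (424, [455, 344, 27]), (432, [454, 344, 51]), (440, [453, 344, 71]), (448, [453, 351, 72])]
250 [(248, [567, 157, 1]), (256, [547, 178, 63]), (264, [546, 186, 64]), (272, [546, 193, 64]), (280, [546, 201, 63]), (288, [545, 209, 63]), (296, [545, 217, 64]), (304, [545, 225, 64]), (312, [545, 233, 63]), (320, [544, 241, 64]), (328, [535, 247, 93]), (336, [534, 254, 94]), (344, [534, 261, 94]), (352, [543, 272, 64]), (360, [543, 280, 63]), (368, [542, 288, 63]), (376, [542, 296, 63]), (384, [541, 303, 64]), (392, [541, 311, 64]), (400, [541, 319, 64]), (408, [540, 327, 64]), (416, [551, 346, 28]), (424, [543, 346, 53]), (432, [537, 348, 72]), (440, [558, 382, 1]), (448, [557, 392, 0])]
rim 1095 c [ 518.8 -200.1] size [201. 207.] ang 85.45
floor 3636 c [ 517.5 -191.4] size [182.9 202.3] ang 85.31
plunger 0 c [0. 0.] size [0. 0.] ang 0.0
starter 0 c [0. 0.] size [0. 0.] ang 0.0
```

drive_tool --deltas '[0.01,0.015,-0.2,0,0.01,0.015,-0.4,0,0.01,0.015,-0.6,0,0.01,0.015,-0.7,0,0.01,0.015,-0.79,0,0.01,0.015,-0.79,0,0.01,0.015,-0.79,0]'

```text
time_s: 3.4
position: [516.9, 240.5, 74.7]
orientation: [-0.059, 3.139, 0.002]
force: [0.6, -0.3, 0.1]
finger_gap: 0.683
```

drive_tool --deltas '[0,0,0,0,0,0,0,0,0,0,0,0,0,0,0,0,0,0,0,0,0,0,0,0]' --fingers 0 --grip_force 30

```text
time_s: 4.0
position: [516.1, 240.5, 73.4]
orientation: [-0.06, 3.14, 0.001]
force: [0.1, 1.6, 1.1]
finger_gap: 0.202
```

drive_tool --deltas '[0.002,-0.05,0,0,0.004,-0.1,0,0,0.006,-0.15,0,0,0.008,-0.2,0,0,0.01,-0.25,0,0,0.012,-0.3,0,0,0.014,-0.35,0,0,0.016,-0.4,0,0,0.016,-0.4,0,0]'

```text
time_s: 4.9
position: [519.1, 158.2, 73.3]
orientation: [0.058, -3.141, 0.002]
force: [2.3, -3.8, 5.4]
finger_gap: 0.176
```

drive_tool --deltas '[0.002,-0.05,0,0,0.004,-0.1,0,0,0.006,-0.15,0,0,0.008,-0.2,0,0,0.01,-0.25,0,0,0.012,-0.3,0,0,0.014,-0.35,0,0,0.016,-0.4,0,0,0.018,-0.45,0,0,0.018,-0.49,0,0,0.018,-0.49,0,0]'

```text
time_s: 6.0
position: [522.5, 61.1, 73.0]
orientation: [0.057, -3.141, 0.0]
force: [0.4, 0.6, -1.7]
finger_gap: 0.183
```

drive_tool --deltas '[0,0,-0.1,0,0,0,-0.18,0,0,0,-0.24,0,0,0,-0.27,0,0,0,-0.27,0,0,0,-0.27,0]'

```text
time_s: 6.6
position: [523.1, 62.4, 19.5]
orientation: [-0.06, 3.141, 0.0]
force: [-0.9, -0.4, -2.0]
finger_gap: 0.179
```

drive_tool --deltas '[0,0,-0.015,0,0,0,-0.015,0]'

```text
time_s: 6.8
position: [523.6, 62.5, 17.2]
orientation: [-0.06, 3.139, 0.001]
force: [-0.5, -0.1, 4.2]
finger_gap: 0.18
```

drive_tool --deltas '[0,0,0,0,0,0,0,0,0,0,0,0,0,0,0,0]' --fingers 44

```text
time_s: 7.2
position: [522.8, 62.2, 16.2]
orientation: [-0.059, 3.141, 0.0]
force: [-0.8, 0.5, -0.2]
finger_gap: 0.468
```

drive_tool --deltas '[0,0,0.1,0,0,0,0.3,0,0,0.1,0.5,0.2,0,0.3,0.75,0.4,0,0.55,1,0.6,0,0.8,1,0.8,0,1,1,1,0,1,1,1,0,1,1,1]'

```text
time_s: 8.1
position: [522.6, 264.6, 216.0]
orientation: [-1.261, 2.877, 0.0]
force: [-0.3, -0.7, -1.2]
finger_gap: 0.502
```

drive_tool --deltas '[0,0.2,0.1,0.2,0,0.4,0.2,0.4,0,0.6,0.3,0.6,0,0.7,0.4,0.8,0,0.7,0.5,1,0,0.7,0.5,1,0,0.7,0.5,1]'

```text
time_s: 8.8
position: [522.9, 401.4, 316.0]
orientation: [2.261, -2.18, -0.0]
force: [-0.5, -1.2, 0.2]
finger_gap: 0.506
```

```bash
python3 - <<'E'
from h import *
print(read_state()["position"],read_state()["orientation"])
im,d,K,E=grab("wrist"); save("w2",im); np.savez("w2.npz",im=im,d=d,K=K,E=E)
E
```

```text
[522.86939195 401.36479381 315.99258729] [ 2.26117962e+00 -2.18047338e+00 -2.68876300e-04]
```

View pics/w2.png

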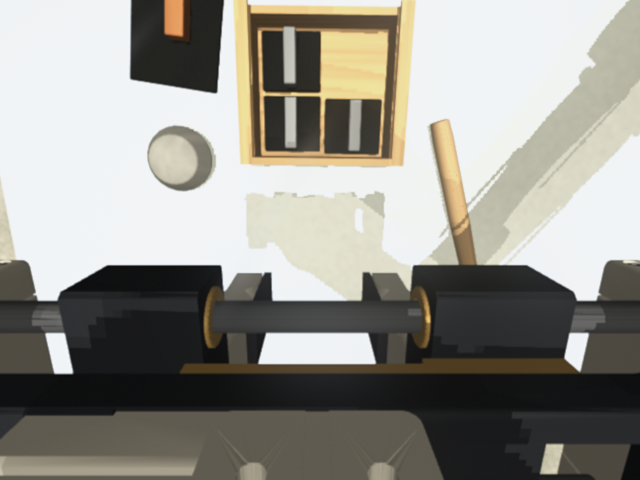

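Three pads: ridges at (289,55), (290,122) and (354,125), thin dividers between them.

```bash
cat >> h.py <<'E'
def ridges(im,d,K,E,lo,hi,xr,yr,amin=40):
    P=cloud(d,K,E);m=(d>0)&(P[...,2]>lo)&(P[...,2]<hi)&(P[...,0]>xr[0])&(P[...,0]<xr[1])&(P[...,1]>yr[0])&(P[...,1]<yr[1])
    n,l,st,_=cv2.connectedComponentsWithStats(m.astype(np.uint8))
    for k in range(1,n):
        if st[k,4]<amin: continue
        p=P[l==k];r=cv2.minAreaRect(p[:,:2].astype(np.float32))
        print(st[k,4],np.round(r[0],1),np.round(r[1],1),round(r[2],1),"z",np.median(p[:,2]).round(1))
E
python3 - <<'E'
from h import *
D=np.load("w2.npz");ridges(*[D[k] for k in("im","d","K","E")],44,54,(446,600),(195,344))
D=np.load("w2.npz");ridges(*[D[k] for k in("im","d","K","E")],15,26,(446,600),(195,344))
E
```

```text
342 [546.9 196. ] [105.2   3. ] 1.0 z 49.6
745 [559.2 236.7] [13.8 58. ] 1.1 z 49.7
120 [598.9 301.5] [ 0.6 84.2] 1.5 z 49.1
638 [556.8 307.8] [14.2 56.9] 1.6 z 49.6
627 [481.4 308.3] [14.1 57.1] 1.5 z 49.6
268 [548.3 196.2] [103.2   1.7] 1.9 z 20.9
2799 [559.3 236.5] [70.  66.6] 1.6 z 21.8
89 [598.8 304.6] [ 0.7 76.7] 1.5 z 20.3
2465 [557.3 307.5] [69.6 65.4] 2.3 z 21.8
2405 [481.2 307.9] [70.3 66. ] 2.0 z 21.8
```

drive_tool --deltas '[-0.05,-0.1,-0.2,0,-0.1,-0.25,-0.4,0,-0.15,-0.4,-0.6,0,-0.208,-0.467,-0.8,0,-0.208,-0.467,-0.95,0,-0.208,-0.467,-0.95,0,-0.208,-0.467,-0.95,0,-0.208,-0.467,-0.95,0]' --fingers 26

```text
time_s: 9.65
position: [482.3, 309.6, 127.9]
orientation: [-2.261, 2.178, -0.001]
force: [-0.3, -0.4, 0.4]
finger_gap: 0.295
```

drive_tool --deltas '[-0.005,-0.008,-0.2,0,-0.005,-0.008,-0.35,0,-0.005,-0.008,-0.45,0,-0.005,-0.008,-0.5,0,-0.005,-0.008,-0.505,0,-0.005,-0.008,-0.505,0]'

```text
time_s: 10.25
position: [480.9, 308.0, 26.3]
orientation: [-2.262, 2.178, -0.0]
force: [-0.3, -0.0, 0.1]
finger_gap: 0.294
```

drive_tool --deltas '[0,0,0,0,0,0,0,0,0,0,0,0,0,0,0,0]' --fingers 0 --grip_force 25

```text
time_s: 10.65
position: [480.8, 307.9, 26.4]
orientation: [-2.262, 2.177, -0.0]
force: [-0.1, 0.3, 7.1]
finger_gap: 0.159
```

drive_tool --deltas '[0,0,0.1,0,0,0,0.3,0,0,0,0.5,0,0,0,0.75,0,0,-0.2,1,0,0,-0.4,1,0,0,-0.6,1,0,0,-0.8,1,0,0,-1,1,0,0,-1,1,0]'

```text
time_s: 11.65
position: [478.8, 103.4, 225.2]
orientation: [2.259, -2.182, -0.001]
force: [0.5, -0.2, -2.3]
finger_gap: 0.155
```

drive_tool --deltas '[0,-0.2,0,0,0,-0.4,0,0,0,-0.6,0,0,0,-0.8,0,0,0,-1,0,0,0,-1,0,0]'

```text
time_s: 12.25
position: [479.3, -96.1, 224.8]
orientation: [2.258, -2.183, -0.001]
force: [-0.3, -0.0, -2.4]
finger_gap: 0.158
```

```bash
python3 - <<'E'
from h import *
s=read_state();print(s["position"],s["finger_gap"])
im,d,K,E=grab("wrist"); save("w3",im); np.savez("w3.npz",im=im,d=d,K=K,E=E)
P=cloud(d,K,E);z=P[...,2];ok=d>0
reg=ok&(P[...,0]>395)&(P[...,0]<640)&(P[...,1]>-300)&(P[...,1]<-70)
for lo,hi in((95,104),(26,34)):
    q=reg&(z>lo)&(z<hi);p=P[q];r=cv2.minAreaRect(p[:,:2].astype(np.float32));print(q.sum(),r,p[:,:2].min(0),p[:,:2].max(0))
E
```

```text
[479.27550612 -96.06901893 224.84588085] 0.1578832056487005
6691 ((518.84716796875, -188.17201232910156), (177.7482147216797, 207.9222869873047), 85.73128509521484) [ 408.86849156 -270.01028115] [ 629.05051388 -100.53043871]
37840 ((518.64453125, -192.58602905273438), (171.15322875976562, 191.3018035888672), 85.33068084716797) [ 416.74021312 -285.12180701] [620.19022222 -99.92343938]
```

View pics/w3.png

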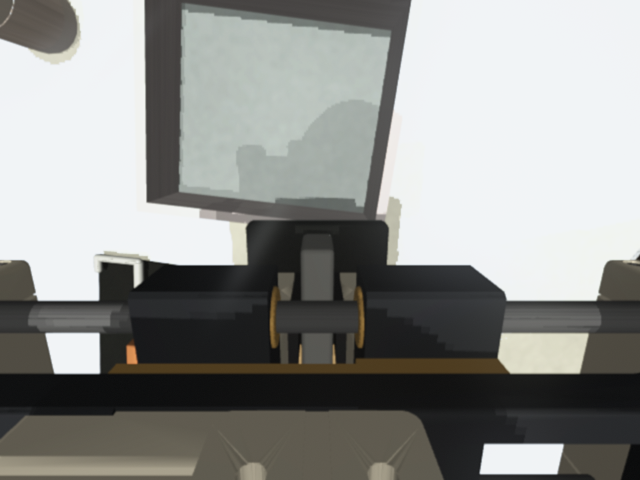

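drive_tool --deltas '[-0.018,-0.15,-0.1,-0.149,-0.018,-0.23,-0.25,-0.149,-0.018,-0.23,-0.4,-0.149,-0.018,-0.23,-0.55,-0.149,-0.018,-0.23,-0.65,-0.149,-0.018,-0.23,-0.65,-0.149]'

```text
time_s: 12.9
position: [474.5, -138.0, 92.5]
orientation: [2.129, -2.304, -0.006]
force: [-1.3, -0.2, -1.6]
finger_gap: 0.161
```

drive_tool --deltas '[0.003,-0.018,-0.1,0,0.003,-0.018,-0.17,0,0.003,-0.018,-0.2,0,0.003,-0.018,-0.205,0,0.003,-0.018,-0.205,0]'

```text
time_s: 13.4
position: [477.8, -142.1, 55.0]
orientation: [-2.132, 2.306, -0.001]
force: [-0.3, 0.0, -2.4]
finger_gap: 0.155
```

drive_tool --deltas '[0,0,0,0,0,0,0,0,0,0,0,0]' --fingers 26

```text
time_s: 13.7
position: [477.6, -142.4, 54.8]
orientation: [-2.131, 2.307, -0.001]
force: [-0.0, -0.4, -1.2]
finger_gap: 0.287
```

drive_tool --deltas '[0,0,0.1,0,0,0,0.3,0,0,0,0.5,0,0,0.2,0.75,0,0,0.4,0.8,0,0,0.6,0.8,0,0,0.8,0.8,0,0,1,0.8,0,0,1,0.8,0]'

```text
time_s: 14.6
position: [477.4, 61.1, 214.7]
orientation: [-2.135, 2.302, -0.0]
force: [0.6, -0.4, 0.5]
finger_gap: 0.297
```

drive_tool --deltas '[0.1,0.25,0,0.149,0.2,0.5,0,0.149,0.3,0.75,0,0.149,0.4,1,0,0.149,0.4,1,0,0.149,0.4,1,0,0.149]'

```text
time_s: 15.2
position: [557.6, 259.1, 213.1]
orientation: [2.264, -2.176, -0.0]
force: [0.3, -0.2, -0.2]
finger_gap: 0.297
```

```bash
python3 - <<'E'
from h import *
s=read_state();print(s["position"],s["orientation"],s["finger_gap"])
I=grab("top");print("box");ridges(*I,42,58,(446,597),(200,344));print("tank");ridges(*I,66,84,(425,610),(-275,-105),20)
I=grab("wrist");print("wrist");ridges(*I,44,54,(446,597),(200,344))
E
```

```text
[557.63933918 259.06774336 213.14385765] [ 2.26368514e+00 -2.17643974e+00 -3.54484770e-05] 0.29731246021717145
box
110 [558.7 231.9] [14.4 50.6] 0.7 z 51.1
tank
121 [ 477.9 -141.7] [55.7 14.3] 85.3 z 75.2
30 [ 451.7 -273.3] [ 2.  52.2] 86.0 z 75.1
wrist
924 [559. 236.] [14.  57.2] 1.9 z 49.6
778 [556.3 306.7] [13.9 57. ] 0.5 z 49.5
```

drive_tool --deltas '[-0.003,0.12,-0.15,0,-0.003,0.24,-0.3,0,-0.003,0.24,-0.45,0,-0.003,0.24,-0.5,0,-0.003,0.24,-0.5,0,-0.003,0.24,-0.5,0]'

```text
time_s: 15.9
position: [557.3, 305.0, 115.9]
orientation: [-2.261, 2.179, -0.001]
force: [-0.4, -0.6, 0.4]
finger_gap: 0.296
```

drive_tool --deltas '[-0.003,0.01,-0.2,0,-0.003,0.01,-0.35,0,-0.003,0.01,-0.43,0,-0.003,0.01,-0.445,0,-0.003,0.01,-0.445,0]'

```text
time_s: 16.4
position: [556.8, 307.8, 26.5]
orientation: [-2.262, 2.178, -0.001]
force: [0.4, 0.9, 0.8]
finger_gap: 0.296
```

drive_tool --deltas '[0,0,0,0,0,0,0,0,0,0,0,0,0,0,0,0]' --fingers 0

```text
time_s: 16.8
position: [556.8, 308.2, 26.9]
orientation: [-2.262, 2.177, -0.001]
force: [-0.8, -0.2, 6.5]
finger_gap: 0.155
```

drive_tool --deltas '[0,0,0.1,0,0,0,0.3,0,0,0,0.5,0,0,0,0.75,0,0,-0.2,0.9,0,0,-0.4,0.9,0,0,-0.6,0.9,0,0,-0.8,0.9,0,0,-1,0.9,0,0,-1,0.9,0]'

```text
time_s: 17.8
position: [555.0, 103.7, 205.7]
orientation: [2.259, -2.183, -0.0]
force: [0.3, 0.4, -1.4]
finger_gap: 0.157
```

drive_tool --deltas '[0,-0.2,0,0,0,-0.4,0,0,0,-0.6,0,0,0,-0.8,0,-0.149,0,-1,0,-0.149,0,-1,0,-0.149]'

```text
time_s: 18.4
position: [555.3, -95.8, 205.2]
orientation: [2.127, -2.311, 0.0]
force: [0.4, -0.0, -2.2]
finger_gap: 0.154
```

drive_tool --deltas '[0.075,-0.15,-0.1,0,0.075,-0.27,-0.25,0,0.075,-0.27,-0.4,0,0.075,-0.27,-0.56,0,0.075,-0.27,-0.56,0,0.075,-0.27,-0.56,0]'

```text
time_s: 19.0
position: [571.1, -146.2, 93.6]
orientation: [2.132, -2.306, -0.0]
force: [0.1, -0.2, -0.8]
finger_gap: 0.159
```

drive_tool --deltas '[-0.005,-0.015,-0.1,0,-0.005,-0.015,-0.17,0,-0.005,-0.015,-0.2,0,-0.005,-0.015,-0.215,0,-0.005,-0.015,-0.215,0,-0.005,-0.015,-0.215,0]'

```text
time_s: 19.6
position: [570.7, -149.4, 51.3]
orientation: [-2.131, 2.306, -0.002]
force: [1.5, -0.6, -1.8]
finger_gap: 0.157
```

drive_tool --deltas '[0,0,0,0,0,0,0,0,0,0,0,0]' --fingers 26

```text
time_s: 19.9
position: [570.2, -149.5, 50.6]
orientation: [-2.131, 2.307, -0.001]
force: [-0.5, -0.0, 1.0]
finger_gap: 0.291
```

drive_tool --deltas '[0,0,0.1,0,0,0,0.3,0,0,0,0.5,0,0,0.2,0.75,0.2,0,0.4,0.8,0.4,0,0.6,0.8,0.6,0,0.8,0.8,0.8,0,1,0.8,1,0,1,0.8,1,0,1,0.8,1]'

```text
time_s: 20.9
position: [569.8, 51.7, 210.2]
orientation: [-2.854, 1.313, -0.0]
force: [0.4, -0.3, -0.8]
finger_gap: 0.301
```

drive_tool --deltas '[0,0.2,0,0.2,0,0.4,0,0.4,0,0.6,0,0.6,0,0.6,0,0.8,0,0.6,0,1,0,0.6,0,1,0,0.6,0,1]'

```text
time_s: 21.6
position: [570.1, 169.8, 210.1]
orientation: [3.139, -0.128, -0.0]
force: [-0.3, -0.3, 0.3]
finger_gap: 0.297
```

drive_tool --deltas '[-0.07,0,0,0.2,-0.07,0,0,0.4,-0.07,0,0,0.6,-0.07,0,0,0.8,-0.07,0,0,1,-0.07,0,0,1,-0.07,0,0,1]'

```text
time_s: 22.3
position: [556.1, 169.8, 210.2]
orientation: [2.949, 1.082, 0.0]
force: [0.4, -0.3, -0.5]
finger_gap: 0.293
```

drive_tool --deltas '[0,0,0,0.2,0,0,0,0.4,0,0,0,0.6,0,0,0,0.8,0,0,0,1,0,0,0,1,0,0,0,1]'

```text
time_s: 23.0
position: [556.0, 170.2, 210.2]
orientation: [-2.311, -2.128, -0.0]
force: [-0.7, 0.3, 0.2]
finger_gap: 0.291
```

```bash
python3 - <<'E'
from h import *
s=read_state();print(s["position"],s["orientation"],s["joints"],s["finger_gap"])
I=grab("top");print("box");ridges(*I,42,58,(446,597),(200,344));print("tank");ridges(*I,66,84,(425,610),(-275,-105),20)
I=grab("wrist");print("wrist");ridges(*I,44,54,(446,597),(200,344))
E
```

```text
[555.98607921 170.15191768 210.16366497] [-2.31098326e+00 -2.12813211e+00 -5.47948344e-05] [ 6.33147908e-01  2.17319186e-01 -2.24060162e-01 -6.80928786e-06
 -1.12938257e+00  2.42611240e+00] 0.2914807769680591
box
tank
121 [ 570.5 -150.9] [57.7 14.3] 85.4 z 75.5
124 [ 478.  -141.8] [56.2 14.2] 85.3 z 74.8
22 [ 446.7 -272.3] [ 1.9 42.1] 86.6 z 74.2
wrist
141 [461.9 343.4] [31.4  1.2] 1.8 z 49.3
1036 [558.8 236. ] [14. 58.] 1.5 z 49.6
```

drive_tool --deltas '[0.014,0.15,-0.1,0.142,0.014,0.33,-0.25,0.142,0.014,0.33,-0.4,0.142,0.014,0.33,-0.48,0.142,0.014,0.33,-0.48,0.142,0.014,0.33,-0.48,0.142]'

```text
time_s: 23.7
position: [559.1, 236.5, 114.5]
orientation: [2.186, 2.255, -0.0]
force: [-0.5, 1.1, 1.1]
finger_gap: 0.303
```

drive_tool --deltas '[-0.001,-0.001,-0.2,0,-0.001,-0.001,-0.35,0,-0.001,-0.001,-0.43,0,-0.001,-0.001,-0.44,0,-0.001,-0.001,-0.44,0]'

```text
time_s: 24.2
position: [559.4, 236.7, 27.4]
orientation: [2.185, 2.256, 0.002]
force: [-0.6, -1.0, 0.7]
finger_gap: 0.298
```

drive_tool --deltas '[0,0,0,0,0,0,0,0,0,0,0,0,0,0,0,0]' --fingers 0

```text
time_s: 24.6
position: [559.4, 237.0, 27.7]
orientation: [2.185, 2.257, 0.004]
force: [-1.4, 0.0, 6.5]
finger_gap: 0.16
```

drive_tool --deltas '[0,0,0.1,0,0,0,0.3,0,0,0,0.5,0,0,0,0.75,0,0,-0.2,0.9,0,0,-0.4,0.9,0,0,-0.6,0.9,-0.2,0,-0.8,0.9,-0.4,0,-1,0.9,-0.48,0,-1,0.9,-0.48]'

```text
time_s: 25.6
position: [557.6, 32.6, 206.5]
orientation: [-2.575, -1.8, 0.0]
force: [0.1, -0.4, -2.0]
finger_gap: 0.157
```

drive_tool --deltas '[-0.05,-0.25,0,0,-0.1,-0.5,0,0,-0.15,-0.75,0,0,-0.21,-1,0,0,-0.21,-1,0,0,-0.21,-1,0,0]'

```text
time_s: 26.2
position: [516.0, -164.7, 206.3]
orientation: [-2.572, -1.804, -0.0]
force: [0.4, 0.6, -1.3]
finger_gap: 0.154
```

```bash
python3 - <<'E'
from h import *
s=read_state();print(s["position"],s["orientation"],s["joints"],s["finger_gap"])
I=grab("top");print("tank");ridges(*I,66,84,(425,610),(-275,-105),20)
E
```

```text
[ 515.98716151 -164.72792873  206.25497921] [-2.57181933e+00 -1.80407090e+00 -4.73186114e-04] [ 5.27510432e-02  1.54630240e-01 -3.12758115e-01 -2.81404433e-04
 -1.10320978e+00  2.74160457e+00] 0.15370855610261172
tank
33 [ 479.3 -121.6] [12.6 16. ] 2.8 z 75.4
```

drive_tool --deltas '[0,-0.1,0,0.13,0,-0.2,-0.1,0.13,0,-0.305,-0.2,0.13,0,-0.305,-0.35,0.13,0,-0.305,-0.5,0.13,0,-0.305,-0.55,0.13,0,-0.305,-0.55,0.13]'

```text
time_s: 26.95
position: [516.2, -223.4, 95.0]
orientation: [-2.471, -1.937, 0.003]
force: [0.7, -0.1, -1.2]
finger_gap: 0.157
```

drive_tool --deltas '[0,-0.008,-0.1,0,0,-0.008,-0.17,0,0,-0.008,-0.2,0,0,-0.008,-0.215,0,0,-0.008,-0.215,0,0,-0.008,-0.215,0]'

```text
time_s: 27.55
position: [517.3, -226.2, 54.1]
orientation: [2.473, 1.936, 0.002]
force: [0.0, -0.4, -0.8]
finger_gap: 0.158
```

drive_tool --deltas '[0,0,0,0,0,0,0,0,0,0,0,0]' --fingers 26

```text
time_s: 27.85
position: [516.8, -226.3, 53.6]
orientation: [2.473, 1.936, 0.001]
force: [-1.0, -0.1, -0.7]
finger_gap: 0.288
```

drive_tool --deltas '[0,0,0.1,0,0,0,0.3,0,0,0,0.5,0,0,0.2,0.75,0,0,0.4,0.8,-0.2,0,0.6,1,-0.4,0,0.8,1,-0.6,0.15,1,1,-0.8,0.3,1,1,-1,0.3,1,1,-1]'

```text
time_s: 28.85
position: [579.3, -24.2, 252.7]
orientation: [3.027, 0.838, 0.001]
force: [-2.0, -0.4, -0.7]
finger_gap: 0.298
```

drive_tool --deltas '[0.2,0.1,0,-0.2,0.4,0.2,0,-0.4,0.4,0.3,0,-0.6,0.4,0.4,0,-0.8,0.4,0.5,0,-1,0.4,0.5,0,-1,0.4,0.5,0,-1]'

```text
time_s: 29.55
position: [656.4, 74.3, 253.0]
orientation: [3.118, -0.379, -0.0]
force: [-0.4, -0.5, -0.4]
finger_gap: 0.296
```

drive_tool --deltas '[0,0.1,0,-0.2,0,0.2,0,-0.4,0,0.3,0,-0.6,0,0.4,0,-0.8,0,0.5,0,-1,0,0.5,0,-1,0,0.5,0,-1]'

```text
time_s: 30.25
position: [656.5, 173.8, 253.1]
orientation: [2.737, -1.543, -0.0]
force: [-0.0, -0.0, -0.2]
finger_gap: 0.296
```

```bash
python3 - <<'E'
from h import *
s=read_state();print(s["position"],s["orientation"],s["joints"],s["finger_gap"])
I=grab("top");print("tank");ridges(*I,66,84,(425,610),(-275,-105),20)
save("t5",I[0]);np.savez("t5.npz",im=I[0],d=I[1],K=I[2],E=I[3])
P=cloud(*I[1:]);q=(I[1]>0)&(np.abs(P[...,0]-522)<110)&(np.abs(P[...,1]-62)<100)&(P[...,2]>4)&(P[...,2]<15);p=P[q];print("lid",q.sum(),cv2.minAreaRect(p[:,:2].astype(np.float32)),np.median(p[:,2]))
E
```

```text
[656.45816184 173.8499522  253.0738702 ] [ 2.73652615e+00 -1.54264745e+00 -1.50601040e-04] [ 5.45230019e-01  3.51701336e-01  6.19366267e-02  1.59987764e-05
 -1.28125451e+00 -1.07691705e-03] 0.2964566363857617
tank
121 [ 570.5 -150.9] [57.1 14.4] 85.8 z 74.8
123 [ 517.4 -227.3] [58.5 14.8] 77.1 z 75.5
120 [ 477.6 -141.5] [55.9 14.5] 86.7 z 75.9
30 [ 453.3 -272.9] [ 2.6 55.3] 87.7 z 75.2
lid 3571 ((522.8403930664062, 62.27634811401367), (218.0084228515625, 198.81080627441406), 0.1150139570236206) 9.259511305002206
```

View pics/t5.png

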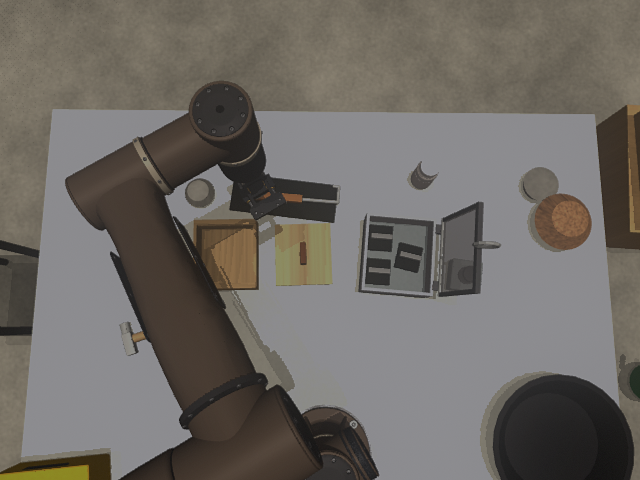

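Top view: three pads lie base down side by side in the tank, (380,237), (378,270) and (408,257). The lid is flat at (303,253), the pole is on the mat around (290,197), and the bystanders are in place. Next, the pole from the wrist camera.

drive_tool --deltas '[0.08,0.1,0.1,-0.2,0.16,0.1,0.1,-0.4,0.16,0.15,0.1,-0.6,0.16,0.15,0.1,-0.78,0.16,0.15,0.1,-0.78,0.16,0.15,0.1,-0.78]' --fingers 60

```text
time_s: 30.9
position: [688.6, 203.1, 273.2]
orientation: [2.147, -2.293, 0.0]
force: [0.4, 0.3, -0.2]
finger_gap: 0.678
```

```bash
python3 - <<'E'
from h import *
s=read_state();print(s["position"],s["orientation"])
im,d,K,E=grab("wrist");save("w6",im);np.savez("w6.npz",im=im,d=d,K=K,E=E)
P=cloud(d,K,E);hsv=cv2.cvtColor(im,cv2.COLOR_RGB2HSV)
reg=(d>0)&(np.abs(P[...,0]-690)<60)&(P[...,1]<270)&(P[...,1]>-35)
q=reg&(P[...,2]>23)&(P[...,2]<34);p=P[q];print("handle",q.sum(),cv2.minAreaRect(p[:,:2].astype(np.float32)),np.median(p,0))
q=reg&(P[...,2]>12)&(P[...,2]<=24)&(P[...,1]<62)
p=P[q];print("rod",q.sum(),p.min(0),p.max(0))
for y in range(-30,62,8):
    a=p[np.abs(p[:,1]-y)<4]
    if len(a): print(y,len(a),a[:,0].min().round(1),np.median(a[:,0]).round(1),a[:,0].max().round(1),np.median(a[:,2]).round(1))
E
```

```text
[688.57901356 203.08116853 273.22603274] [ 2.14737769e+00 -2.29309343e+00  8.69204635e-05]
handle 2566 ((686.5482788085938, 109.01217651367188), (211.69424438476562, 20.985910415649414), 85.71294403076172) [688.84596195 134.93926639  27.66314291]
rod 726 [673.6622953  -13.06305712  14.30519043] [688.29555924  61.73074075  23.11528326]
-14 29 673.7 678.9 682.2 20.0
-6 75 673.8 678.1 682.7 19.9
2 78 674.4 678.9 683.3 20.2
10 78 674.8 679.3 683.9 20.0
18 76 675.4 679.9 684.4 20.1
26 76 675.9 680.4 686.1 19.7
34 81 676.4 681.7 686.6 19.7
42 82 676.9 681.7 687.2 20.1
50 79 677.4 682.8 687.8 19.9
58 72 679.0 683.6 688.3 20.1
```

View pics/w6.png

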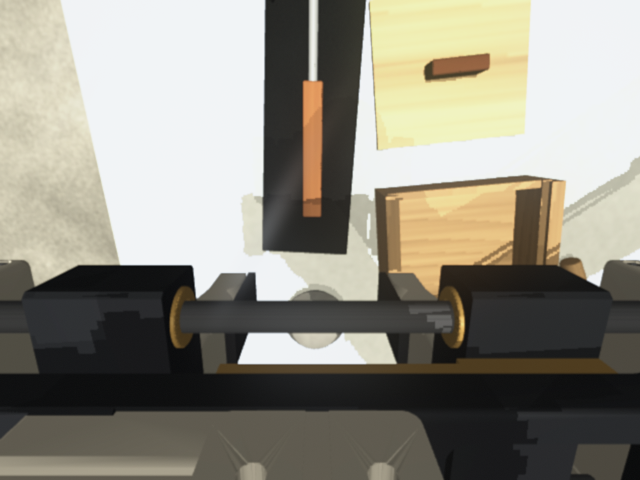

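```bash
python3 - <<'E'
from h import *
D=np.load("w6.npz");im,d,K,E=[D[k] for k in("im","d","K","E")]
hsv=cv2.cvtColor(im,cv2.COLOR_RGB2HSV)
m=np.zeros(d.shape,np.uint8);m[60:222,295:330]=((hsv[...,1]>110)&(hsv[...,2]>80))[60:222,295:330]
v,u=np.where(m);p=np.array([ray(a,b,K,E,28)[:2] for a,b in zip(u,v)],np.float32)
print(len(u),cv2.minAreaRect(p),v.min(),v.max())
D=np.load("t5.npz");im,d,K,E=[D[k] for k in("im","d","K","E")]
m=(im.min(-1)>85);print([(r,''.join('#' if x else '.' for x in m[r,295:350])) for r in range(178,212,2)])
for uv in((339,187),(339,203)): print(ray(*uv,K,E,16))
E
```

```text
2704 ((689.0185546875, 139.92489624023438), (149.079833984375, 22.637184143066406), 85.71775817871094) 80 216
[(178, '#######################################################'), (180, '..#####################################################'), (182, '..................#####################################'), (184, '...................................####################'), (186, '......................................#################'), (188, '...........................................############'), (190, '...........................................############'), (192, '..........................................#############'), (194, '..........................................#############'), (196, '..........................................#############'), (198, '........#######...........................#############'), (200, '........################################.##############'), (202, '..............................#########################'), (204, '..........................................#############'), (206, '.........................................##############'), (208, '.........................................##############'), (210, '.........................................##############')]
[719.89013796 -39.31684365  16.        ]
[673.28105684 -39.2660439   16.        ]
```

drive_tool --deltas '[-0.007,-0.15,-0.2,-0.012,-0.007,-0.3,-0.4,-0.012,-0.007,-0.44,-0.6,-0.012,-0.007,-0.44,-0.8,-0.012,-0.007,-0.44,-1,-0.012,-0.007,-0.44,-1,-0.012,-0.007,-0.44,-1,-0.012]'

```text
time_s: 31.65
position: [687.4, 115.4, 73.7]
orientation: [2.134, -2.305, 0.001]
force: [-0.4, 1.4, 1.0]
finger_gap: 0.68
```

drive_tool --deltas '[0,0,-0.15,0,0,0,-0.25,0,0,0,-0.3,0,0,0,-0.33,0,0,0,-0.335,0,0,0,-0.335,0]'

```text
time_s: 32.25
position: [688.0, 116.1, 7.6]
orientation: [-2.131, 2.306, -0.001]
force: [-0.3, 0.8, -0.0]
finger_gap: 0.687
```

drive_tool --deltas '[0,0,0,0,0,0,0,0,0,0,0,0,0,0,0,0,0,0,0,0,0,0,0,0]' --fingers 0 --grip_force 40

```text
time_s: 32.85
position: [687.2, 115.8, 6.2]
orientation: [-2.132, 2.308, -0.0]
force: [-0.9, -0.1, 1.6]
finger_gap: 0.249
```

drive_tool --deltas '[0,0,0.1,0,0,0,0.3,0,0,0,0.5,0,0,0,0.7,0,0,0,0.9,0,0,0,1,0,0,0,1,0]'

```text
time_s: 33.55
position: [688.7, 116.2, 210.4]
orientation: [-2.128, 2.303, -0.004]
force: [0.9, 1.1, -1.9]
finger_gap: 0.25
```

drive_tool --deltas '[-0.1,-0.1,0.2,0,-0.3,-0.2,0.4,0,-0.5,-0.3,0.5,0,-0.7,-0.4,0.5,0,-0.9,-0.5,0.5,0,-1,-0.6,0.5,0,-1,-0.6,0.5,0,-1,-0.6,0.5,0]'

```text
time_s: 34.35
position: [486.5, -4.5, 305.8]
orientation: [-2.131, 2.308, 0.001]
force: [-0.3, 0.3, -0.4]
finger_gap: 0.249
```

```bash
python3 - <<'E'
from h import *
s=read_state();print(s["position"],s["orientation"],s["joints"],s["finger_gap"])
for n in("side","top","wrist"):
    im,d,K,E=grab(n);save(n+"7",im);np.savez(n+"7.npz",im=im,d=d,K=K,E=E)
a=[cv2.imread("pics/%s7.png"%n) for n in("side","wrist")]
cv2.imwrite("pics/m7.png",np.hstack([a[0][100:450,180:580],a[1][0:350,120:520]]))
E
```

```text
[486.4765916   -4.53806845 305.79218189] [-2.13075021e+00  2.30827649e+00  5.48356494e-04] [ 3.95579144e-01 -2.62572421e-03 -2.56615159e-01 -4.15911739e-04
 -1.31672214e+00 -4.75416350e-01] 0.2490745241201216
```

View pics/m7.png

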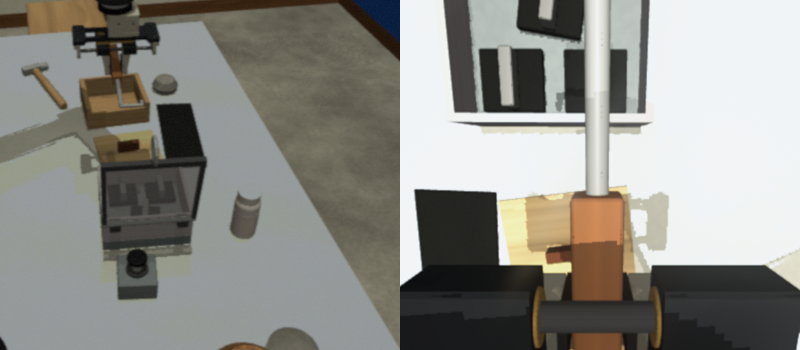

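The pole is held level with its rod over the tank. The ring is at crop (155,150) in the side view. Now the hook and the ring measured precisely.

```bash
python3 - <<'E'
from h import *
D=np.load("wrist7.npz");im,d,K,E=[D[k] for k in("im","d","K","E")]
P=cloud(d,K,E)
q=(d>0)&(P[...,2]>295)&(P[...,2]<345)&(P[...,1]<-50)&(np.abs(P[...,0]-480)<60);p=P[q]
print("rod",q.sum(),p.min(0),p.max(0))
for y in range(-170,-50,10):
    a=p[np.abs(p[:,1]-y)<5]
    if len(a): print(y,len(a),np.median(a[:,0]).round(1),a[:,0].max().round(1),a[:,2].max().round(1))
D=np.load("top7.npz");im,d,K,E=[D[k] for k in("im","d","K","E")]
P=cloud(d,K,E);ok=d>0
q=ok&(P[...,2]>300)&(P[...,2]<345)&(P[...,1]<-80)&(P[...,1]>-180)&(P[...,0]>440)&(P[...,0]<530);p=P[q]
if q.sum():print("hook top",q.sum(),p.min(0),p.max(0)); a=p[p[:,1]<p[:,1].min()+8];print(a[:,:2].min(0),a[:,:2].max(0),np.median(a[:,2]))
q=ok&(P[...,2]>334)&(P[...,1]<-310)&(P[...,1]>-420)&(np.abs(P[...,0]-507)<30);p=P[q];print("ring top",q.sum(),p.min(0),p.max(0),np.median(p,0))
q=ok&(P[...,1]<-285)&(P[...,1]>-420)&(np.abs(P[...,0]-507)<110)&(P[...,2]>300)&(P[...,2]<334);p=P[q];print("hood edge",p.min(0),p.max(0),np.median(p,0))
D=np.load("side7.npz");im,d,K,E=[D[k] for k in("im","d","K","E")]
P=cloud(d,K,E);ok=d>0
reg=ok&(P[...,1]<-305)&(P[...,1]>-420)&(np.abs(P[...,0]-505)<35)
for lo in range(300,385,6):
  q=reg&(P[...,2]>lo)&(P[...,2]<lo+6)
  if q.sum(): p=P[q];print("ring side",lo,q.sum(),np.median(p,0).round(1),p.min(0).round(1),p.max(0).round(1))
# hood plane
q=ok&(P[...,1]<-290)&(P[...,1]>-370)&(np.abs(P[...,0]-507)<100)&(P[...,2]>130)&(P[...,2]<305);p=P[q]
c=p.mean(0);n=np.linalg.svd(p-c,full_matrices=False)[2][2];print("plane",c,n,np.degrees(np.arctan2(n[0],n[1])),"lean",np.arcsin(abs(n[2])))
E
```

```text
rod 5577 [ 472.28218923 -126.0325748   305.27367833] [493.7292532  -50.03242024 328.72846248]
-130 8 481.4 481.8 318.7
-120 775 477.7 482.7 321.7
-110 770 478.3 483.6 321.7
-100 732 479.1 484.3 322.3
-90 675 479.8 484.9 321.7
-80 632 480.7 485.8 321.5
-70 607 481.5 486.7 321.6
-60 587 482.3 487.6 321.6
hook top 249 [ 470.6325503  -161.08781977  313.58638553] [523.77198475 -81.17378275 326.17442214]
[ 472.61519301 -161.08781977] [ 523.33425214 -153.59697391] 320.38757575808654
ring top 116 [ 501.18708272 -368.30305758  334.37355237] [ 512.39714507 -312.30547041  373.05971306] [ 506.31247782 -336.31757991  364.33592625]
hood edge [ 404.30133615 -364.69772885  300.00081765] [ 609.94064188 -313.88940731  332.67276618] [ 503.80822646 -335.18812728  309.31936873]
ring side 300 56 [ 499.5 -338.3  302.5] [ 471.4 -344.   300. ] [ 539.5 -334.1  305.9]
ring side 306 161 [ 498.3 -335.7  309.6] [ 471.1 -344.   306.1] [ 539.7 -323.5  311.9]
ring side 312 22 [ 502.3 -334.   312.6] [ 470.1 -344.2  312. ] [ 539.9 -326.1  317.9]
ring side 318 22 [ 504.8 -335.5  320.9] [ 502.4 -361.   318.3] [ 508.3 -3
[... 212 characters left out ...]
64.3  338.8] [ 500.9 -369.7  336.3] [ 509.9 -316.6  341.8]
ring side 342 20 [ 505.6 -365.6  344.7] [ 501.3 -370.8  342. ] [ 508.7 -315.8  347.5]
ring side 348 19 [ 504.7 -365.5  351.1] [ 501.2 -369.2  348.7] [ 508.5 -316.6  353.5]
ring side 354 20 [ 504.6 -362.2  356.7] [ 500.9 -367.9  355.1] [ 508.5 -317.9  359.8]
ring side 360 21 [ 506.5 -356.7  363.7] [ 502.7 -363.7  360.1] [ 509.8 -317.3  366. ]
ring side 366 40 [ 505.2 -346.8  369.1] [ 501.8 -359.5  366.3] [ 511.5 -326.9  371.6]
ring side 372 6 [ 506.4 -343.8  372.8] [ 503.6 -349.3  372.2] [ 507.3 -334.   373. ]
plane [ 506.79079716 -321.45152629  220.74413391] [0.08150306 0.98099138 0.17610552] 4.749359977640083 lean 0.1770287257852382
```

drive_tool --deltas '[-0.15,0,0.12,0,-0.31,0,0.12,0,-0.31,-0.15,0.12,0,-0.31,-0.3,0.12,0,-0.31,-0.45,0.12,0,-0.31,-0.6,0.12,0,-0.31,-0.75,0.12,0,-0.31,-0.85,0.12,0,-0.31,-0.93,0.12,0,-0.31,-0.93,0.12,0,-0.31,-0.93,0.12,0]'

```text
time_s: 35.6
position: [425.5, -190.1, 329.3]
orientation: [2.13, -2.308, -0.002]
force: [-0.3, 1.1, -2.3]
finger_gap: 0.253
```

```bash
python3 - <<'E'
from h import *
s=read_state();print(s["position"],s["orientation"],s["joints"],s["finger_gap"])
im,d,K,E=grab("side");save("side8",im)
P=cloud(d,K,E);q=(d>0)&(P[...,2]>325)&(P[...,2]<355)&(P[...,1]<-280)&(P[...,1]>-380)&(P[...,0]>390)&(P[...,0]<480);p=P[q]
print("hook",q.sum(),p.min(0),p.max(0),np.median(p,0))
im2,d,K,E=grab("top")
P=cloud(d,K,E);q=(d>0)&(P[...,2]>325)&(P[...,2]<355)&(P[...,1]<-300)&(P[...,1]>-380)&(P[...,0]>390)&(P[...,0]<480);p=P[q]
print("hook top",q.sum(),p.min(0),p.max(0),np.median(p,0))
v,u=np.where(q)
a=cv2.resize(im[180:330,260:400],None,fx=2.8,fy=2.8);b=cv2.resize(im2[190:320,400:510],None,fx=3.2,fy=3.23)
save("m8",np.hstack([a,b[:a.shape[0]]]) if b.shape[0]>=a.shape[0] else a)
E
```

```text
[ 425.50050967 -190.11728756  329.32012708] [ 2.12996772e+00 -2.30778364e+00 -2.14555484e-03] [ 3.72866194e-03 -4.79945791e-02 -2.48421930e-01 -2.63039762e-04
 -1.37211031e+00 -8.37715191e-02] 0.2529489734264429
hook 238 [ 409.84500627 -347.11973319  337.53523317] [ 462.9587187  -280.7050681   349.07373321] [ 421.06835686 -336.80983573  344.60589009]Traceback (most recent call last):
  File "<stdin>", line 8, in <module>
    return umr_minimum(a, axis, None, out, keepdims, initial, where)
ValueError: zero-size array to reduction operation minimum which has no identity
```

drive_tool --deltas '[0.05,-0.006,0,0,0.1,-0.012,0,0,0.15,-0.018,0,0,0.2,-0.024,0,0,0.25,-0.028,0,0,0.3,-0.032,0,0,0.34,-0.036,0,0,0.345,-0.036,0,0,0.345,-0.036,0,0]'

```text
time_s: 36.6
position: [494.2, -197.5, 329.9]
orientation: [2.131, -2.308, -0.001]
force: [0.1, -1.2, -1.6]
finger_gap: 0.252
```

```bash
cat > hook.py <<'E'
from h import *
import sys
s=read_state();print(s["position"].round(1),s["force"].round(1),s["wrist_torque"].round(2))
im,d,K,E=grab("side")
P=cloud(d,K,E);ok=d>0
q=ok&(P[...,1]<-290)&(P[...,1]>-370)&(np.abs(P[...,0]-507)<100)&(P[...,2]>130)&(P[...,2]<290);p=P[q]
if q.sum()>500:
    c=p.mean(0);n=np.linalg.svd(p-c,full_matrices=False)[2][2];print("hood plane c",c.round(1),"lean",np.arcsin(abs(n[2])).round(3))
q=ok&(P[...,2]>334)&(P[...,2]<349)&(P[...,1]<-312)&(P[...,1]>-380)&(np.abs(P[...,0]-507)<50);p=P[q]
if q.sum(): print(q.sum(),p.min(0).round(1),p.max(0).round(1))
save(sys.argv[1],cv2.resize(im[190:330,260:420],None,fx=4,fy=4))
E
python3 hook.py s9
```

```text
[ 494.2 -197.5  329.9] [ 0.1 -1.2 -1.6] [0.09 0.16 0.02]
hood plane c [ 506.8 -320.1  214.1] lean 0.17
219 [ 477.9 -370.7  334.6] [ 532.2 -312.1  348.9]
```

View pics/s9.png

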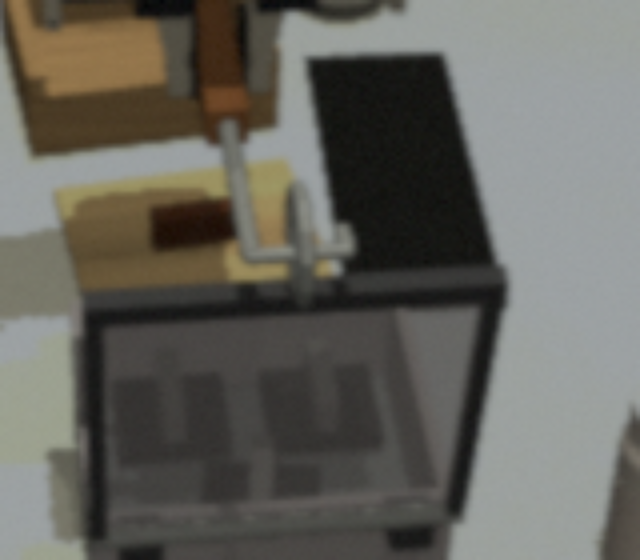

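The prong passes through the ring: ring at (302,245), rod to its left, bent tip to its right at (345,240). Next, the arc for the pull.

```bash
python3 - <<'E'
from h import *
p=read_state()["position"]
def T(a):return np.array([509.6+237*np.cos(a)*.0814-11.5,-302.2+237*np.cos(a)*.9967+152.2,106+237*np.sin(a)-10.6])
A=[1.7,1.6,1.5,1.4,1.3,1.2,1.1,1.0,.9,.8,.7,.6,.5,.4,.3,.2,.1,0,-.05,-.08,-.1]
base=p.copy()
for i,a in enumerate(A):
    if i in(8,14): base=T(A[i-1]);print("--")
    print(a,T(a).round(),((T(a)-base)/200).round(3).tolist())
E
```

```text
1.7 [ 496. -180.  330.] [0.008, 0.085, 0.002]
1.6 [ 498. -157.  332.] [0.018, 0.203, 0.011]
1.5 [ 499. -133.  332.] [0.028, 0.321, 0.009]
1.4 [ 501. -110.  329.] [0.037, 0.438, -0.006]
1.3 [503. -87. 324.] [0.047, 0.553, -0.031]
1.2 [505. -64. 316.] [0.056, 0.665, -0.069]
1.1 [507. -43. 307.] [0.065, 0.773, -0.117]
1.0 [509. -22. 295.] [0.073, 0.875, -0.176]
--
0.9 [510.  -3. 281.] [0.008, 0.096, -0.069]
0.8 [512.  15. 265.] [0.015, 0.185, -0.147]
0.7 [513.  31. 248.] [0.022, 0.265, -0.234]
0.6 [514.  45. 229.] [0.027, 0.337, -0.328]
0.5 [515.  57. 209.] [0.033, 0.398, -0.429]
0.4 [516.  68. 188.] [0.037, 0.45, -0.536]
--
0.3 [517.  76. 165.] [0.003, 0.04, -0.111]
0.2 [517.  82. 142.] [0.006, 0.07, -0.226]
0.1 [517.  85. 119.] [0.007, 0.087, -0.343]
0 [517.  86.  95.] [0.008, 0.093, -0.461]
-0.05 [517.  86.  84.] [0.007, 0.092, -0.521]
-0.08 [517.  85.  76.] [0.007, 0.089, -0.556]
-0.1 [517.  85.  72.] [0.007, 0.087, -0.58]
```

drive_tool --deltas '[0.008,0.085,0.002,0,0.014,0.15,0.008,0,0.018,0.203,0.011,0,0.028,0.321,0.009,0,0.037,0.438,-0.006,0,0.047,0.553,-0.031,0,0.056,0.665,-0.069,0,0.065,0.773,-0.117,0,0.073,0.875,-0.176,0,0.073,0.875,-0.176,0]'

```text
time_s: 37.65
position: [508.0, -20.3, 293.6]
orientation: [2.134, -2.304, -0.002]
force: [0.3, -0.5, -1.7]
finger_gap: 0.249
```

```bash
python3 - <<'E'
from h import *
s=read_state();print(s["position"].round(1),s["force"].round(1),s["wrist_torque"].round(2),s["finger_gap"])
im,d,K,E=grab("side");save("s10",cv2.resize(im[120:400,200:480],None,fx=2,fy=2))
E
```

```text
[508.  -20.3 293.6] [ 0.3 -0.5 -1.7] [-0.07  0.1  -0.  ] 0.24947223721454528
```

View pics/s10.png

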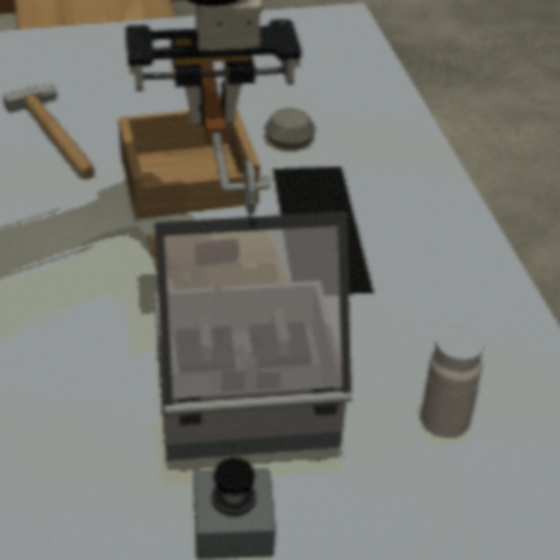

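The hood is following: its edge is at (250,225), with the prong in the ring at (250,185). I'll keep pulling.

drive_tool --deltas '[0.008,0.09,-0.065,0,0.015,0.178,-0.143,0,0.022,0.258,-0.23,0,0.027,0.33,-0.324,0,0.033,0.391,-0.425,0,0.037,0.443,-0.53,0,0.037,0.443,-0.53,0]'

```text
time_s: 38.4
position: [515.0, 66.2, 187.0]
orientation: [2.13, -2.305, -0.002]
force: [1.0, -0.4, -1.8]
finger_gap: 0.246
```

drive_tool --deltas '[0.003,0.04,-0.111,0,0.006,0.07,-0.226,0,0.007,0.087,-0.343,0,0.008,0.093,-0.43,0,0.007,0.092,-0.49,0,0.007,0.09,-0.53,0,0.007,0.09,-0.53,0]'

```text
time_s: 39.1
position: [517.4, 83.7, 82.7]
orientation: [2.131, -2.307, -0.0]
force: [-0.0, -1.3, -1.7]
finger_gap: 0.249
```

```bash
cat > hood.py <<'E'
from h import *
s=read_state();print(s["position"].round(1),s["force"].round(1),s["wrist_torque"].round(2),s["finger_gap"])
im,d,K,E=grab("side");P=cloud(d,K,E);ok=d>0
q=ok&(P[...,2]>95)&(P[...,1]<-105)&(P[...,1]>-295)&(P[...,0]>425)&(P[...,0]<610)&(P[...,2]<260);p=P[q]
print("hood",q.sum(),"slope",np.polyfit(p[:,1],p[:,2],1),np.median(p[:,2]))
q=ok&(P[...,2]>80)&(P[...,1]<-20)&(P[...,1]>-94)&(np.abs(P[...,0]-527)<7);p=P[q];print("ring",q.sum(),p.min(0),p.max(0))
np.savez("hood.npz",im=im,d=d,K=K,E=E)
E
python3 hood.py
```

```text
[517.4  83.7  82.7] [-0.  -1.3 -1.7] [0.04 0.14 0.03] 0.24945249300570993
hood 4640 slope [2.03936353e-02 1.16350864e+02] 112.26580697238126
ring 86 [520.27737377 -93.15050465  90.02245521] [532.80175514 -40.03291203 143.39118922]
```

drive_tool --deltas '[0,0,-0.02,0,0,0,-0.04,0,0,0,-0.04,0,0,0,-0.04,0]'

```text
time_s: 39.55
position: [518.0, 84.4, 75.4]
orientation: [-2.132, 2.307, -0.001]
force: [1.0, 1.8, 1.4]
finger_gap: 0.246
```

```bash
python3 hood.py
```

```text
[518.   84.4  75.4] [1.  1.8 1.4] [ 0.07 -0.14  0.08] 0.24564493402349533
hood 4589 slope [8.12910020e-03 1.12676438e+02] 111.09336734336262
ring 90 [520.00508604 -93.4225451   85.95640533] [533.54719385 -39.29306834 139.89180985]
```

drive_tool --deltas '[0,0,-0.02,0,0,0,-0.02,0,0,0,-0.02,0]'

```text
time_s: 39.9
position: [517.7, 84.4, 70.9]
orientation: [-2.132, 2.307, -0.0]
force: [0.3, 1.2, 1.0]
finger_gap: 0.248
```

```bash
python3 hood.py
```

```text
[517.7  84.4  70.9] [0.3 1.2 1. ] [ 0.44 -0.25  0.13] 0.24846737202485758
hood 4567 slope [8.03575162e-03 1.12671992e+02] 111.08463324536194
ring 88 [520.8710693  -93.79735881  84.89847301] [532.79254812 -40.73752606 140.51165498]
```

drive_tool --deltas '[0,0,0.05,0,0,-0.01,0.1,0,0,-0.02,0.112,0,0,-0.02,0.112,0,0,-0.02,0.112,0]'

```text
time_s: 40.45
position: [517.3, 79.9, 93.4]
orientation: [-2.131, 2.308, 0.0]
force: [-0.1, 0.2, -1.7]
finger_gap: 0.247
```

```bash
python3 hood.py; python3 - <<'E'
from h import *
im,d,K,E=grab("wrist");P=cloud(d,K,E)
q=(d>0)&(P[...,2]>85)&(P[...,2]<145)&(P[...,1]<30)&(P[...,1]>-60)&(np.abs(P[...,0]-510)<15);p=P[q]
for y in range(-55,30,10):
    a=p[np.abs(p[:,1]-y)<5]
    if len(a): print(y,len(a),np.median(a[:,0]).round(1),a[:,2].max().round(1),np.percentile(a[:,2],90).round(1))
im,d,K,E=grab("side");save("s11",cv2.resize(im[130:330,230:450],None,fx=3,fy=3))
E
```

```text
[517.3  79.9  93.4] [-0.1  0.2 -1.7] [ 0.05  0.09 -0.01] 0.246764257810989
hood 4593 slope [8.63583887e-03 1.12836111e+02] 111.14681094536388
ring 86 [521.22417709 -93.63451415  81.36350933] [533.39481639 -38.70604084 140.5176404 ]
-45 1 512.0 108.1 108.1
-35 808 507.7 114.3 112.9
-25 818 508.4 114.7 112.6
-15 760 509.0 113.7 112.2
-5 731 509.9 112.8 111.8
5 660 510.7 112.5 111.3
15 616 511.4 111.8 110.7
25 674 512.9 116.1 110.4
```

View pics/s11.png

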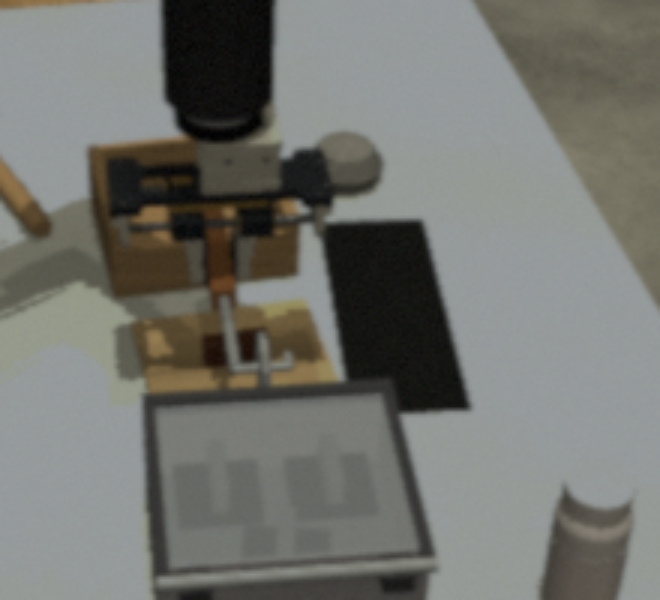

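The hood is shut over the tank and the prong sits loosely in the ring at (262,360). I'll withdraw it sideways.

drive_tool --deltas '[0,0,-0.015,0,-0.05,0.004,-0.015,0,-0.1,0.008,-0.015,0,-0.15,0.012,-0.015,0,-0.2,0.016,-0.015,0,-0.25,0.02,-0.015,0,-0.3,0.024,-0.015,0,-0.35,0.028,-0.015,0,-0.37,0.028,-0.015,0,-0.37,0.028,-0.015,0]'

```text
time_s: 41.6
position: [443.0, 85.8, 90.5]
orientation: [-2.132, 2.307, -0.0]
force: [0.9, -0.5, -1.7]
finger_gap: 0.244
```

```bash
python3 hood.py
```

```text
[443.   85.8  90.5] [ 0.9 -0.5 -1.7] [0.08 0.04 0.05] 0.2435805418807392
hood 4592 slope [9.36586813e-03 1.12944109e+02] 111.14107445626951
ring 84 [524.33076424 -92.96660202  80.4664406 ] [532.48045638 -36.46878564 139.78164454]
```

drive_tool --deltas '[0,0.05,0.2,0,0,0.1,0.4,0,0.1,0.15,0.5,0,0.3,0.15,0.5,0,0.5,0.15,0.5,0,0.7,0.15,0.5,0,0.9,0.15,0.5,0,1,0.15,0.5,0,1,0.15,0.5,0]'

```text
time_s: 42.55
position: [646.0, 115.3, 188.4]
orientation: [2.129, -2.308, -0.0]
force: [-0.3, 0.0, -1.6]
finger_gap: 0.252
```

drive_tool --deltas '[0.1,0,-0.1,0,0.23,0,-0.3,0,0.23,0,-0.5,0,0.23,0,-0.7,0,0.23,0,-0.8,0,0.23,0,-0.8,0,0.23,0,-0.8,0]'

```text
time_s: 43.25
position: [689.7, 115.8, 30.8]
orientation: [2.132, -2.307, 0.001]
force: [0.0, 0.4, -0.8]
finger_gap: 0.244
```

drive_tool --deltas '[0,0,-0.05,0,0,0,-0.08,0,0,0,-0.1,0,0,0,-0.105,0,0,0,-0.11,0,0,0,-0.11,0]'

```text
time_s: 43.85
position: [689.8, 115.7, 9.0]
orientation: [-2.131, 2.307, -0.001]
force: [-2.0, -1.2, 2.2]
finger_gap: 0.248
```

drive_tool --deltas '[0,0,0,0,0,0,0,0,0,0,0,0,0,0,0,0]' --fingers 50

```text
time_s: 44.25
position: [689.5, 115.8, 8.3]
orientation: [2.132, -2.308, -0.0]
force: [-0.9, 0.3, -0.4]
finger_gap: 0.541
```

drive_tool --deltas '[0,0,0.05,0,0,0,0.15,0,0,0,0.35,0,0,0,0.6,0,0,-0.1,0.85,0,0,-0.3,1,0,0,-0.5,1,0,0,-0.5,1,0]'

```text
time_s: 45.05
position: [689.8, 11.7, 211.5]
orientation: [-2.126, 2.309, -0.003]
force: [-0.2, 0.2, -1.0]
finger_gap: 0.573
```

```bash
python3 hood.py; python3 - <<'E'
from h import *
D=np.load("hood.npz");im,d,K,E=[D[k] for k in("im","d","K","E")]
P=cloud(d,K,E);z=P[...,2]
q=(z>86)&(z<100)&(np.abs(P[...,0]-468)<40)&(np.abs(P[...,1]+382)<40)
print("plunger",q.sum(),cv2.minAreaRect(P[q][:,:2].astype(np.float32)),np.median(z[q]))
im,d,K,E=grab("top");P=cloud(d,K,E);hsv=cv2.cvtColor(im,cv2.COLOR_RGB2HSV)
q=(d>0)&(np.abs(P[...,0]-690)<60)&(np.abs(P[...,1]-118)<150)&(hsv[...,1]>110)&(hsv[...,2]>60)&(P[...,2]<60)
p=P[q];print("handle",q.sum(),cv2.minAreaRect(p[:,:2].astype(np.float32)),np.median(p[:,2]))
E
```

```text
[689.8  11.7 211.5] [-0.2  0.2 -1. ] [ 0.12  0.19 -0.04] 0.5732680635688203
hood 4582 slope [8.52134424e-03 1.12773372e+02] 111.08003241071606
ring 84 [524.62400001 -93.45115268  85.09532414] [533.72480238 -39.99372158 142.09334201]
plunger 309 ((467.14654541015625, -379.7838134765625), (42.76923370361328, 44.83413314819336), 13.864668846130371) 94.5916352286215
handle 311 ((690.4207763671875, 129.48757934570312), (125.13764190673828, 22.116466522216797), 85.33769989013672) 29.357293378048553
```

drive_tool --deltas '[-0.14,-0.25,0,0,-0.28,-0.5,0,0,-0.42,-0.75,0,0,-0.56,-1,0,0,-0.56,-1,0,0,-0.56,-1,0,0]' --fingers 0

```text
time_s: 45.75
position: [575.7, -186.1, 208.5]
orientation: [2.129, -2.31, -0.001]
force: [0.9, 0.5, -0.5]
finger_gap: 0.086
```

drive_tool --deltas '[-0.14,-0.25,0,0,-0.28,-0.5,0,0,-0.42,-0.75,0,0,-0.55,-0.97,0,0,-0.55,-0.97,0,0,-0.55,-0.97,0,0]'

```text
time_s: 46.35
position: [466.7, -379.6, 208.0]
orientation: [2.129, -2.31, -0.001]
force: [1.1, 0.7, -0.0]
finger_gap: 0.006
```

drive_tool --deltas '[0,0,-0.2,0,0,0,-0.4,0,0,0,-0.5,0,0,0,-0.54,0,0,0,-0.54,0]'

```text
time_s: 46.85
position: [468.0, -377.1, 99.4]
orientation: [2.133, -2.305, -0.003]
force: [0.3, 0.5, -0.3]
finger_gap: 0.001
```

drive_tool --deltas '[0,-0.015,0,0,0,-0.015,-0.04,0,0,-0.015,-0.08,0,0,-0.015,-0.12,0,0,-0.015,-0.15,0,0,-0.015,-0.157,0,0,-0.015,-0.157,0,0,-0.015,-0.157,0]'

```text
time_s: 47.65
position: [469.3, -382.0, 70.3]
orientation: [-2.131, 2.306, -0.006]
force: [1.8, 1.2, 8.8]
finger_gap: 0.003
```

Travel is about 23 mm at 8.8 N. I'll press on to the stop.

drive_tool --deltas '[0,0,-0.01,0,0,0,-0.02,0,0,0,-0.02,0,0,0,-0.02,0]'

```text
time_s: 48.05
position: [469.5, -382.1, 68.2]
orientation: [-2.132, 2.305, -0.008]
force: [-1.4, 5.7, 22.7]
finger_gap: 0.001
```

drive_tool --deltas '[0,0,0.05,0,0,0,0.15,0,0,0,0.35,0,0,0,0.6,0,0,-0.1,0.8,0,-0.2,-0.3,1,0,-0.4,-0.5,1,0,-0.5,-0.7,1,0,-0.5,-0.7,1,0]'

```text
time_s: 48.95
position: [364.8, -523.8, 265.0]
orientation: [2.128, -2.311, 0.0]
force: [0.6, 0.2, -1.0]
finger_gap: 0.006
```

```bash
python3 hood.py; python3 - <<'E'
from h import *
D=np.load("hood.npz");im,d,K,E=[D[k] for k in("im","d","K","E")]
P=cloud(d,K,E);z=P[...,2]
q=(z>60)&(z<110)&(np.abs(P[...,0]-468)<22)&(np.abs(P[...,1]+381)<22)
print("plunger z",q.sum(),np.percentile(z[q],[50,90]) if q.sum() else "")
save("end_side",im)
im,d,K,E=grab("top");save("end_top",im);P=cloud(d,K,E);hsv=cv2.cvtColor(im,cv2.COLOR_RGB2HSV)
q=(d>0)&(np.abs(P[...,0]-690)<60)&(np.abs(P[...,1]-118)<150)&(hsv[...,1]>110)&(hsv[...,2]>60)&(P[...,2]<60)
p=P[q];print("handle",q.sum(),cv2.minAreaRect(p[:,:2].astype(np.float32)),np.median(p[:,2]))
q=(d>0)&(np.abs(P[...,0]-522)<90)&(np.abs(P[...,1]-62)<82)&(P[...,2]>3)&(P[...,2]<18);p=P[q]
A=np.c_[p[:,:2],np.ones(len(p))];print("lid",np.linalg.lstsq(A,p[:,2],rcond=None)[0][:2],np.median(p[:,2]))
a=cv2.imread("pics/end_top.png")[100:370,100:520];b=cv2.imread("pics/end_side.png")[80:430,200:520]
print(a.shape,b.shape);cv2.imwrite("pics/end.png",np.hstack([cv2.resize(a,(440,350)),cv2.resize(b,(320,350))]))
E
```

```text
[ 364.8 -523.8  265. ] [ 0.6  0.2 -1. ] [ 0.04  0.1  -0.02] 0.006133115208238178
hood 2963 slope [8.94712062e-03 1.12872547e+02] 111.10875842183884
ring 82 [523.9175354  -92.00567397  83.93376146] [533.28827032 -38.87788134 139.96883178]
plunger z 366 [94.08137535 96.79019692]
handle 382 ((691.5123291015625, 139.52496337890625), (148.2190399169922, 22.10408592224121), 85.46906280517578) 29.246082287429203
lid [ 0.00281606 -0.00144691] 9.50581249687366
(270, 420, 3) (350, 320, 3)
```

View pics/end.png

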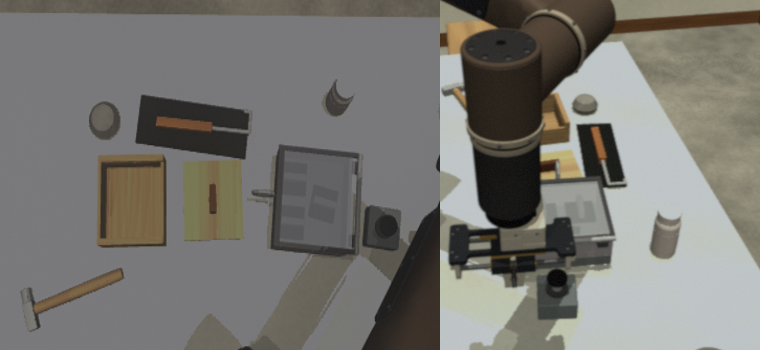

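```bash
python3 -c "
import cv2;a=cv2.imread('pics/end_top.png')[225:360,340:460];a=cv2.convertScaleAbs(a,alpha=1.8);cv2.imwrite('pics/tank.png',cv2.resize(a,None,fx=4,fy=4,interpolation=2))"
```

```text
(no output)
```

View pics/tank.png

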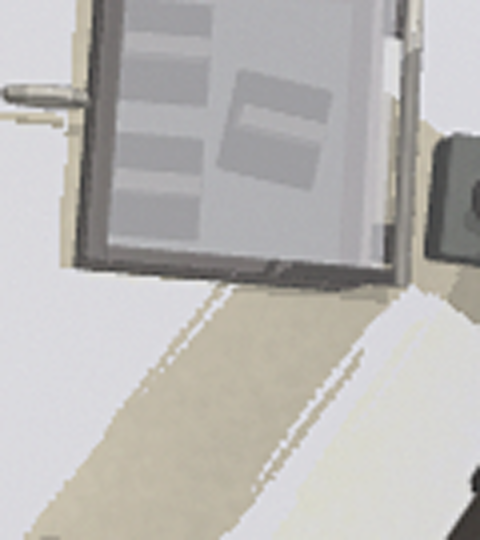

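The three pads lie flat under the shut hood, each with a light ridge between two dark halves. They are in the places I set them, and everything else checks out, so I'll hand in.

```bash
python3 -c "
from workcell import *
print(finish_job())"
```

```text
the job is handed in; nothing more can be done
None
```

I carried out every step and handed the job in at about 49 s of the 208 s allowed. No verdict was reported. I slid the lid out and laid it flat, ridge up. All three pads went from the box to the tank floor. I hooked the ring, pulled the hood shut against its stop and laid the pole back on its mat. Then I pressed the plunger to its stop and let it spring back.

Last checks, from the camera images and the arm's readings:
- **Hood:** shut. The measured slope was about 0.009 rad and did not change on a further push.
- **Plunger:** reached its stop at TCP height 68 mm with 22.7 N. Its top is back at about 94 mm, so it is up.
- **Lid:** flat, tilt about 0.003 rad, roughly 200 mm from the box.
- **Pole:** on the mat, its origin within a few millimetres of the mat's centre. It is about 2° off the mat's length.
- **Pads:** all three base down and side by side in the tank, seen through the hood.
- **Bystanders:** the jar, mallet and stone look where they were in the final pictures; I did not measure them again.

No check failed. I saw no sign of a pad or the pole having been knocked aside. The pole tipped about 0.04 rad in the grip while I pressed the hood onto its stop, and lay flat again once released.

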